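Pile up the glass sample tiles on the free packing board

TASK

Pack this order of glass sample tiles on the packing board that does not have the red jar on it: first take the brush off that board and lay it, bristles down, in the red tool tray. Then pile every tile on the table flat and squarely on the board's white outline, all amber tiles at the bottom and all blue tiles above them, and last set the white cover board squarely on top with its grip up. Leave the red jar, the flask and the tins where they are.

Things in the scene. Friction and masses are not known exactly. Their poses are not given: they have to be found in the camera images.
- board_a: fixed black rubber packing board, 130 (its x) x 110 (its y) x 4 mm; origin at the centre of its underside, so its top is 4 mm above the origin. A white painted outline the size of a tile (90 mm along x, 64 mm along y) is centred on its top. Its twin looks the same; the red jar stands on one of the two, the brush lies on the other.
- board_b: fixed black rubber packing board, 130 (its x) x 110 (its y) x 4 mm; origin at the centre of its underside, so its top is 4 mm above the origin. A white painted outline the size of a tile (90 mm along x, 64 mm along y) is centred on its top. Its twin looks the same; the red jar stands on one of the two, the brush lies on the other.
- tray: fixed red open plastic tray for tools, 110 (its x) x 170 (its y) x 40 mm high, walls and floor 4 mm thick; origin at the centre of its underside
- brush: wooden bench brush with black bristles underneath, resting on its bristles; 140 mm long (its x), 36 mm wide (its y), 33 mm high: stiff bristle block (30 mm wide) up to 15 mm, wooden back from 15 to 33 mm. 0.12 kg. Origin at the centre of its underside
- amber1: opaque amber-orange glass sample tile, a flat slab 90 x 64 x 14 mm, about 0.2 kg, lying flat; origin at the centre of its underside, x along the 90 mm length, y across the 64 mm width, z up. May be absent (no pose).
- amber2: opaque amber-orange glass sample tile, a flat slab 90 x 64 x 14 mm, about 0.2 kg, lying flat; origin at the centre of its underside, x along the 90 mm length, y across the 64 mm width, z up. May be absent (no pose).
- amber3: opaque amber-orange glass sample tile, a flat slab 90 x 64 x 14 mm, about 0.2 kg, lying flat; origin at the centre of its underside, x along the 90 mm length, y across the 64 mm width, z up. May be absent (no pose).
- blue1: opaque dark blue glass sample tile, a flat slab 90 x 64 x 14 mm, about 0.2 kg, lying flat; origin at the centre of its underside, x along the 90 mm length, y across the 64 mm width, z up. May be absent (no pose).
- blue2: opaque dark blue glass sample tile, a flat slab 90 x 64 x 14 mm, about 0.2 kg, lying flat; origin at the centre of its underside, x along the 90 mm length, y across the 64 mm width, z up. May be absent (no pose).
- blue3: opaque dark blue glass sample tile, a flat slab 90 x 64 x 14 mm, about 0.2 kg, lying flat; origin at the centre of its underside, x along the 90 mm length, y across the 64 mm width, z up. May be absent (no pose).
- cover: white cover board 100 (its x) x 74 (its y) x 10 mm with a black grip bar on top, centred, 60 mm along x, 20 mm wide along y, from 10 to 38 mm above the underside; about 0.15 kg; origin at the centre of its underside
- jar: red jar with a black cap, 64 mm across and 75 mm tall, standing on the board that is already in use; origin at the centre of its underside. Bystander
- flask: clear glass flask with a narrow neck, 84 mm across its foot, 170 mm tall, on the table to the robot's left; origin at the centre of its underside. Bystander
- tin1: round steel tin with a purple lid, 62 mm across and 40 mm tall, far left of the table; origin at its underside. Bystander
- tin2: round steel tin with a green lid, 62 mm across and 40 mm tall, far right of the table; origin at its underside. Bystander

How it is judged (in metres and radians):
On the way, in this order (a step that is already met when the one before it is completed fails the run):
1. the brush lies bristles down in the red tray (x of brush in the frame of tray between -0.045 and 0.045 m and y of brush in the frame of tray between -0.075 and 0.075 m and z of brush in the frame of tray below 0.015 m and angle between brush's own z axis and vertical below 0.2 rad), for 0.2 s.
2. all tiles are piled squarely on the outline of the board without the jar, amber below blue (((horizontal distance between jar and board_b below 0.09 m and (x of amber1 in the frame of board_a between -0.009 and 0.009 m and y of amber1 in the frame of board_a between -0.009 and 0.009 m and angle between the x axis of amber1 and the x axis of board_a, either way round below 0.16 rad and angle between amber1's own z axis and vertical below 0.08 rad) and (x of amber2 in the frame of board_a between -0.009 and 0.009 m and y of amber2 in the frame of board_a between -0.009 and 0.009 m and angle between the x axis of amber2 and the x axis of board_a, either way round below 0.16 rad and angle between amber2's own z axis and vertical below 0.08 rad) and (x of amber3 in the frame of board_a between -0.009 and 0.009 m and y of amber3 in the frame of board_a between -0.009 and 0.009 m and angle between the x axis of amber3 and the x axis of board_a, either way round below 0.16 rad and angle between amber3's own z axis and vertical below 0.08 rad) and (x of blue1 in the frame of board_a between -0.009 and 0.009 m and y of blue1 in the frame of board_a between -0.009 and 0.009 m and angle between the x axis of blue1 and the x axis of board_a, either way round below 0.16 rad and angle between blue1's own z axis and vertical below 0.08 rad) and (x of blue2 in the frame of board_a between -0.009 and 0.009 m and y of blue2 in the frame of board_a between -0.009 and 0.009 m and angle between the x axis of blue2 and the x axis of board_a, either way round below 0.16 rad and angle between blue2's own z axis and vertical below 0.08 rad) and (x of blue3 in the frame of board_a between -0.009 and 0.009 m and y of blue3 in the frame of board_a between -0.009 and 0.009 m and angle between the x axis of blue3 and the x axis of board_a, either way round below 0.16 rad and angle between blue3's own z axis and vertical below 0.08 rad)) or (horizontal distance between jar and board_a below 0.09 m and (x of amber1 in the frame of board_b between -0.009 and 0.009 m and y of amber1 in the frame of board_b between -0.009 and 0.009 m and angle between the x axis of amber1 and the x axis of board_b, either way round below 0.16 rad and angle between amber1's own z axis and vertical below 0.08 rad) and (x of amber2 in the frame of board_b between -0.009 and 0.009 m and y of amber2 in the frame of board_b between -0.009 and 0.009 m and angle between the x axis of amber2 and the x axis of board_b, either way round below 0.16 rad and angle between amber2's own z axis and vertical below 0.08 rad) and (x of amber3 in the frame of board_b between -0.009 and 0.009 m and y of amber3 in the frame of board_b between -0.009 and 0.009 m and angle between the x axis of amber3 and the x axis of board_b, either way round below 0.16 rad and angle between amber3's own z axis and vertical below 0.08 rad) and (x of blue1 in the frame of board_b between -0.009 and 0.009 m and y of blue1 in the frame of board_b between -0.009 and 0.009 m and angle between the x axis of blue1 and the x axis of board_b, either way round below 0.16 rad and angle between blue1's own z axis and vertical below 0.08 rad) and (x of blue2 in the frame of board_b between -0.009 and 0.009 m and y of blue2 in the frame of board_b between -0.009 and 0.009 m and angle between the x axis of blue2 and the x axis of board_b, either way round below 0.16 rad and angle between blue2's own z axis and vertical below 0.08 rad) and (x of blue3 in the frame of board_b between -0.009 and 0.009 m and y of blue3 in the frame of board_b between -0.009 and 0.009 m and angle between the x axis of blue3 and the x axis of board_b, either way round below 0.16 rad and angle between blue3's own z axis and vertical below 0.08 rad))) and z of each of blue1, blue2, blue3 in the frame of amber1 above 0.008 m and z of each of blue1, blue2, blue3 in the frame of amber2 above 0.008 m and z of each of blue1, blue2, blue3 in the frame of amber3 above 0.008 m), for 0.2 s.
3. the cover lies squarely on the pile (((horizontal distance between jar and board_b below 0.09 m and (x of amber1 in the frame of board_a between -0.009 and 0.009 m and y of amber1 in the frame of board_a between -0.009 and 0.009 m and angle between the x axis of amber1 and the x axis of board_a, either way round below 0.16 rad and angle between amber1's own z axis and vertical below 0.08 rad) and (x of amber2 in the frame of board_a between -0.009 and 0.009 m and y of amber2 in the frame of board_a between -0.009 and 0.009 m and angle between the x axis of amber2 and the x axis of board_a, either way round below 0.16 rad and angle between amber2's own z axis and vertical below 0.08 rad) and (x of amber3 in the frame of board_a between -0.009 and 0.009 m and y of amber3 in the frame of board_a between -0.009 and 0.009 m and angle between the x axis of amber3 and the x axis of board_a, either way round below 0.16 rad and angle between amber3's own z axis and vertical below 0.08 rad) and (x of blue1 in the frame of board_a between -0.009 and 0.009 m and y of blue1 in the frame of board_a between -0.009 and 0.009 m and angle between the x axis of blue1 and the x axis of board_a, either way round below 0.16 rad and angle between blue1's own z axis and vertical below 0.08 rad) and (x of blue2 in the frame of board_a between -0.009 and 0.009 m and y of blue2 in the frame of board_a between -0.009 and 0.009 m and angle between the x axis of blue2 and the x axis of board_a, either way round below 0.16 rad and angle between blue2's own z axis and vertical below 0.08 rad) and (x of blue3 in the frame of board_a between -0.009 and 0.009 m and y of blue3 in the frame of board_a between -0.009 and 0.009 m and angle between the x axis of blue3 and the x axis of board_a, either way round below 0.16 rad and angle between blue3's own z axis and vertical below 0.08 rad) and (x of cover in the frame of board_a between -0.012 and 0.012 m and y of cover in the frame of board_a between -0.012 and 0.012 m and angle between the x axis of cover and the x axis of board_a, either way round below 0.16 rad and angle between cover's own z axis and vertical below 0.08 rad)) or (horizontal distance between jar and board_a below 0.09 m and (x of amber1 in the frame of board_b between -0.009 and 0.009 m and y of amber1 in the frame of board_b between -0.009 and 0.009 m and angle between the x axis of amber1 and the x axis of board_b, either way round below 0.16 rad and angle between amber1's own z axis and vertical below 0.08 rad) and (x of amber2 in the frame of board_b between -0.009 and 0.009 m and y of amber2 in the frame of board_b between -0.009 and 0.009 m and angle between the x axis of amber2 and the x axis of board_b, either way round below 0.16 rad and angle between amber2's own z axis and vertical below 0.08 rad) and (x of amber3 in the frame of board_b between -0.009 and 0.009 m and y of amber3 in the frame of board_b between -0.009 and 0.009 m and angle between the x axis of amber3 and the x axis of board_b, either way round below 0.16 rad and angle between amber3's own z axis and vertical below 0.08 rad) and (x of blue1 in the frame of board_b between -0.009 and 0.009 m and y of blue1 in the frame of board_b between -0.009 and 0.009 m and angle between the x axis of blue1 and the x axis of board_b, either way round below 0.16 rad and angle between blue1's own z axis and vertical below 0.08 rad) and (x of blue2 in the frame of board_b between -0.009 and 0.009 m and y of blue2 in the frame of board_b between -0.009 and 0.009 m and angle between the x axis of blue2 and the x axis of board_b, either way round below 0.16 rad and angle between blue2's own z axis and vertical below 0.08 rad) and (x of blue3 in the frame of board_b between -0.009 and 0.009 m and y of blue3 in the frame of board_b between -0.009 and 0.009 m and angle between the x axis of blue3 and the x axis of board_b, either way round below 0.16 rad and angle between blue3's own z axis and vertical below 0.08 rad) and (x of cover in the frame of board_b between -0.012 and 0.012 m and y of cover in the frame of board_b between -0.012 and 0.012 m and angle between the x axis of cover and the x axis of board_b, either way round below 0.16 rad and angle between cover's own z axis and vertical below 0.08 rad))) and z of each of blue1, blue2, blue3, cover in the frame of amber1 above 0.008 m and z of each of blue1, blue2, blue3, cover in the frame of amber2 above 0.008 m and z of each of blue1, blue2, blue3, cover in the frame of amber3 above 0.008 m and z of cover in the frame of blue1 above 0.008 m and z of cover in the frame of blue2 above 0.008 m and z of cover in the frame of blue3 above 0.008 m), for 0.2 s.
At the end, for the whole second after the job is handed in: The brush lies bristles down on the floor of the tray; on the board without the jar every tile present lies flat within 9 mm in x and y and 0.16 rad of the painted outline, blue tiles above amber ones, with the cover on top within 12 mm and 0.16 rad, grip up; all at rest (all of step 1 and all of step 3 and linear speed of each of amber1, amber2, amber3, blue1, blue2, blue3, cover, brush below 0.02 m/s); the robot touches nothing.
It fails at once if the jar is moved more than 30 mm or tipped (distance of jar from where it was at the start of the episode above 0.03 m or angle between jar's own z axis and vertical above 0.4 rad).
It fails at once if the flask is moved more than 30 mm or tipped (distance of flask from where it was at the start of the episode above 0.03 m or angle between flask's own z axis and vertical above 0.4 rad).
It fails at once if the tin1 is moved more than 30 mm or tipped (distance of tin1 from where it was at the start of the episode above 0.03 m or angle between tin1's own z axis and vertical above 0.4 rad).
It fails at once if the tin2 is moved more than 30 mm or tipped (distance of tin2 from where it was at the start of the episode above 0.03 m or angle between tin2's own z axis and vertical above 0.4 rad).
Of amber1, amber2, amber3 only 2 to 3 are there at a start; the rules pass over those that are not, and their reading is None.
Of blue1, blue2, blue3 only 2 to 3 are there at a start; the rules pass over those that are not, and their reading is None.
At some moment in a run one of cover, blue1, blue2 may be knocked a few centimetres aside while the robot is not near it.
It also fails if it takes over 210 s, if anything falls off the work surface, if the arm or the gripper's body presses on something with over 40 N, if the wrist force passes 120 N, or if a joint passes its speed limit or range.

ROBOT

A 7-joint arm with a two-finger parallel gripper is mounted at the origin on the work surface. World frame = base frame: x ahead of the robot, y to its left, z up, the work surface at z = 0. Lengths are in mm, angles in degrees, forces in N, time in s.
With the tool pointing down it reaches from about 400 to 875 mm from the base axis. Payload 4.4 kg.
Tool frame: the origin (TCP) lies on the centre line of the jaws, within the pads' length; the fingertips stand 17 mm ahead of it and the grasp point (between the pads) lies 2 mm behind it; z points along the fingers, y is the line along which they close (so a half turn about z gives the same grasp; the last joint's range is limited). The gripper opens to 85 mm and grips with 20 to 120 N. Pads are 22 mm wide; open, the fingers measure 114 mm over their backs; the gripper's body (76 mm by 85 mm) begins 54 mm behind the grasp point. The pads swing forward as they close: fully open they stand 13 mm farther back than shut.
Start: joints at [-72.525, 36.005, 2.206, 86.941, -1.547, 57.084, -1.146], TCP at [235.512, 605.848, 216.013] pointing down, gripper open.
Joint ranges: [-175.42, 175.42], [-21.48, 121.26], [-71.46, 75.88], [10.55, 141.38], [-63.04, 243.04], [13.31, 113.54], [-168.57, 168.57]. Speed limits (degrees/s): [147.25, 147.25, 180, 180, 180, 180, 180].

INTERFACE

Orientations are given as [roll, pitch, yaw] about the fixed x, y, z axes, in that order (R = Rz(yaw) Ry(pitch) Rx(roll)).
In Python, from workcell import arm gives the robot as it stands.
- The arm moves only by the shell command python3 -m handwheel 'ROWS' [FORCE]. ROWS is JSON, a list of rows, each an object with "grip": the finger opening in cm, from 0 to 8.54; "translation": the shift along the world's x, y, z in cm, a list of three; "turn": the turn about the world's z in rad. In form: [{"grip": grip, "translation": [x, y, z], "turn": turn}, ...]. A call has exactly 10 rows; each row is the pose to reach, as a shift and turn from the pose commanded when the call began; what a row does not reach only later rows make up. A row lasts 1/10 s, in which the tool goes at most 50 mm and 8.59 degrees, less where a joint would pass 70% of its speed; a pose out of reach is approached as far as the arm can. A call with a gripper value outside its range is refused whole. The fingers move at their own pace and stop on an object; FORCE is the grip in N (left out, the last holds). Time passes only in rows, so rows that repeat a pose let the fingers close, or fill a call up. It gives the time, the measured TCP pose, the force, the opening and the grip force at its end, in the units of the state.
- arm.observe(): the state, without advancing time (a new reading comes with each control period).
- arm.grab_frame(name): name is "scene" or "top"; returns the picture (400x640x3 uint8, red, green, blue); there is no depth.
- arm.calibration(name): a dict with "intrinsics" (3x3 intrinsics, pixels), "pose" (4x4, takes a point from camera to world coordinates). Camera axes: x right, y down, z forward; pixel columns grow to the right and rows downward; lengths in mm; the calibration is good to about 2 mm. A picture is of the moment at which its call begins. calibration takes no time and is no camera call.
- arm.close_job(): hands the job in; it is judged then, once.
Trained networks look in the newest picture that a camera, given by its name, has taken for a name from the list of things; names that differ only in an ending like _2 or _b are one class to them, and where a whole thing is asked for, a point or a joint stands for the part that bears it (a point fixed in the world has none). Each returns a list of dicts, best first, with "p" (0 to 1); they miss things now and then, are a little off and sometimes report something else, mostly with a low value. They report only what shows in the picture. A call takes as long as a camera call.
- arm.cut_out(thing, camera): "pixels" (400x640 bool, what is visible of it).
- arm.pinpoint(thing, camera): "xyz" ([x, y, z] in mm, in world coordinates, good to about 4 mm: a listed point, or the origin of a listed thing).
The state is a dict: "t": time; "joints": joint angles; "joint_vel": joint speeds; "effort": joint torques, N m; "ee_pos": TCP position; "tool_rot": TCP orientation; "ft_force": force on the tool from outside, world axes, zero at the start; "moment": the same for the moment, N m; "gripper_width": finger opening in mm; "grip_force": force on a finger pad.
Only numpy, scipy, OpenCV 4.12 (cv2) and the standard library are available. Lean on these libraries where they do the work, as an engineer would, in place of code of your own. Each camera call takes 0.05 s, during which the arm holds its last target. There are 200 camera calls.

## Working session

There is one attempt and no reset: what is moved stays moved. The work goes in short steps, Python scripts to look and compute and a shell command to move; the robot and the scene stay as the last step left them, time stands still between calls to the robot, and variables do not carry over. Pictures are saved under pics/ and viewed, at most 14 in all, crops included, and the job is handed in when it is done.

```bash
mkdir -p pics; ls
python3 - <<'E'
from workcell import arm
import cv2, numpy as np
s=arm.observe(); print(s['t'],s['ee_pos'],s['tool_rot'],s['gripper_width'])
for n in ['scene','top']:
    im=arm.grab_frame(n); cv2.imwrite(f'pics/{n}0.png',im[:,:,::-1]); c=arm.calibration(n); print(n,np.round(c['intrinsics'],1).tolist(),np.round(c['pose'],3).tolist())
E
```

```text
pics
0.0 [235.22313973 605.23952539 215.08960912] [-1.79891483e+02  3.71539005e-04  1.58758825e+02] 85.55763687930217
scene [[386.1, 0.0, 321.0], [0.0, 386.1, 201.8], [0.0, 0.0, 1.0]] [[-0.604, 0.668, -0.436, 1142.662], [0.797, 0.514, -0.317, 504.784], [0.012, -0.539, -0.842, 1128.332], [0.0, 0.0, 0.0, 1.0]]
top [[494.5, 0.0, 328.5], [0.0, 494.5, 204.8], [0.0, 0.0, 1.0]] [[0.013, -0.998, 0.06, 484.728], [-1.0, -0.015, -0.021, 108.968], [0.022, -0.059, -0.998, 1804.082], [0.0, 0.0, 0.0, 1.0]]
```

View pics/scene0.png

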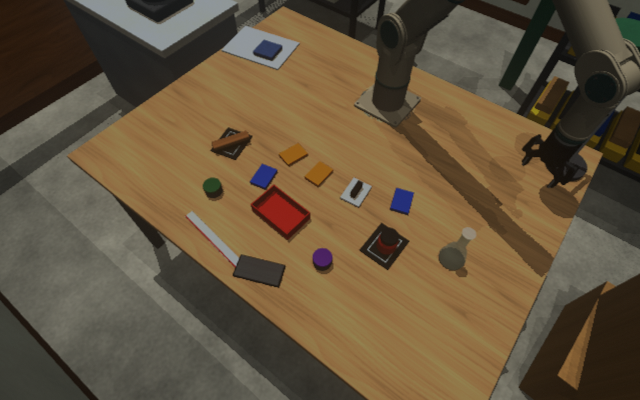

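View pics/top0.png

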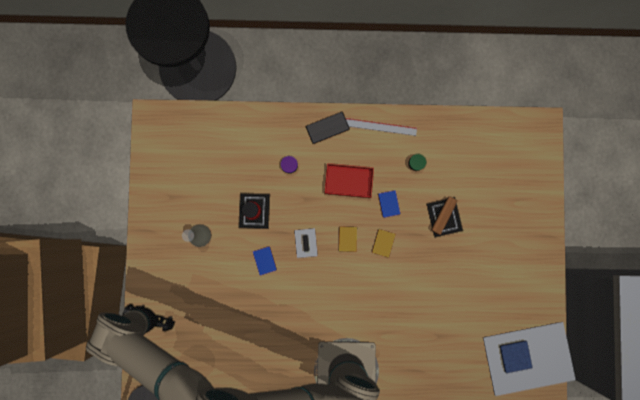

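The scene shows two amber tiles (about top px (348,239) and (384,243)), two blue tiles ((265,261), (389,204)) and the cover at (306,243). The brush lies on the right board (445,217), the jar stands on the left board (254,211), and the red tray is at (349,181). I'll measure next.

```bash
cat > h.py <<'E'
from workcell import arm
import cv2, numpy as np
from scipy.optimize import least_squares
CAL={n:arm.calibration(n) for n in('scene','top')}
DIM=dict(amber1=(90,64,14),blue1=(90,64,14),tray=(110,170,40),board_a=(130,110,4),brush=(140,36,33),cover=(100,74,10))
def proj(n,P):
    c=CAL[n]; T=np.linalg.inv(c['pose']); q=(T[:3,:3]@np.asarray(P,float).T).T+T[:3,3]; q=q@c['intrinsics'].T; return q[:,:2]/q[:,2:]
def ray(n,uv,z):
    c=CAL[n]; d=c['pose'][:3,:3]@np.linalg.inv(c['intrinsics'])@[uv[0],uv[1],1]; o=c['pose'][:3,3]; return o+d*(z-o[2])/d[2]
def box(p,dim):
    x,y,z,a=p; L,W,H=dim; R=np.array([[np.cos(a),-np.sin(a)],[np.sin(a),np.cos(a)]])
    return np.array([[*(R@[i*L/2,j*W/2]+[x,y]),z+k*H] for i in(-1,1) for j in(-1,1) for k in(0,1)])
def mom(pts):
    h=cv2.convexHull(pts.astype(np.float32)); m=cv2.moments(h); A=m['m00']
    return np.array([m['m10']/A,m['m01']/A,m['mu20']/A,m['mu11']/A,m['mu02']/A])
def mmask(mask):
    m=cv2.moments(mask.astype(np.uint8),True); A=m['m00']
    return np.array([m['m10']/A,m['m01']/A,m['mu20']/A,m['mu11']/A,m['mu02']/A])
def fit(masks,dim,p0,fixz=None):
    """pose x,y,z,yaw from {camera:mask} by matching silhouette moments"""
    def f(p):
        p=list(p)
        if fixz is not None: p[2]=fixz
        r=[]
        for n,m in masks.items():
            d=mom(proj(n,box(p,dim)))-m; s=np.sqrt(m[2]+m[4]); r+=[*d[:2],*(d[2:]/s)]
        return r
    M={n:mmask(m) for n,m in masks.items()}; masks=M
    best=min((least_squares(f,[*p0,a],x_scale=[10,10,10,.2]) for a in np.arange(0,np.pi,np.pi/4)),key=lambda s:s.cost)
    return best.x,best.cost
def masks(thing,cam,pmin=.3):
    return [(d['p'],d['pixels']) for d in arm.cut_out(thing,cam) if d['p']>pmin]
def measure(thing,z0=0,fixz=None,pmin=.3):
    """all instances seen in both views, matched by ground position"""
    S={n:masks(thing,n,pmin) for n in CAL}; H=DIM[thing][2]; out=[]
    for p,m in S['top']:
        g=ray('top',mmask(m)[:2],z0+H/2)
        c=[(np.linalg.norm(ray('scene',mmask(k)[:2],z0+H/2)-g),q,k) for q,k in S['scene']]
        c=[e for e in c if e[0]<40]
        mm={'top':m}
        if c: mm['scene']=min(c,key=lambda e:e[0])[2]
        x,cost=fit(mm,DIM[thing],(g[0],g[1],z0),fixz if c else z0)
        out.append(x); print(thing,'p%.2f'%p,len(mm),'x %.1f y %.1f z %.1f yaw %.1f'%(*x[:3],(np.degrees(x[3])+90)%180-90),'cost %.2f'%cost, 'px',mmask(m)[:2].round())
    return out
E
python3 - <<'E'
from h import *
for n in CAL: arm.grab_frame(n)
for t in DIM: measure(t)
for n in CAL:
  for t in ['brush','jar','tray','board_a','cover']: print(n,t,[(round(d['p'],2),np.round(d['xyz']).tolist()) for d in arm.pinpoint(t,n) if d['p']>.3])
E
```

```text
amber1 p0.96 2 x 470.2 y 0.4 z 0.0 yaw 0.0 cost 0.69 px [347. 239.]
amber1 p0.85 2 x 457.9 y -130.3 z 0.0 yaw -0.1 cost 1.60 px [383. 242.]
blue1 p0.58 2 x 388.6 y 301.1 z 0.0 yaw 0.0 cost 1.39 px [264. 260.]
blue1 p0.56 2 x 600.3 y -149.8 z 0.0 yaw 0.0 cost 1.01 px [389. 203.]
blue1 p0.54 1 x 683.0 y -3.0 z 0.0 yaw -90.0 cost 35.66 px [349. 180.]
tray p0.66 2 x 682.3 y -2.0 z 0.0 yaw 0.0 cost 1.32 px [349. 180.]
board_a p0.94 2 x 570.4 y 338.0 z 0.0 yaw -0.1 cost 9.84 px [254. 211.]
board_a p0.73 2 x 551.4 y -352.4 z 0.0 yaw 45.0 cost 12.54 px [444. 218.]
brush p0.69 2 x 561.2 y -349.9 z 0.0 yaw -45.0 cost 16.89 px [444. 215.]
cover p0.88 2 x 452.8 y 152.2 z 0.0 yaw 0.0 cost 0.29 px [305. 243.]
cover p0.40 1 x 599.9 y -150.5 z 0.0 yaw 0.0 cost 2.82 px [389. 204.]
scene brush [(0.6, [563.0, -347.0, -0.0])]
scene jar [(0.96, [568.0, 347.0, 5.0])]
scene tray [(0.8, [683.0, -2.0, 0.0])]
scene board_a [(0.88, [570.0, 341.0, 4.0]), (0.69, [393.0, 300.0, -3.0]), (0.59, [560.0, -356.0, -0.0])]
scene cover [(0.6, [456.0, 149.0, -4.0])]
top brush [(0.73, [560.0, -346.0, 2.0])]
top jar [(0.72, [562.0, 350.0, 6.0])]
top tray [(0.85, [682.0, -1.0, -3.0]), (0.44, [457.0, 150.0, 0.0])]
top board_a [(0.71, [568.0, 345.0, 2.0]), (0.6, [555.0, -358.0, 2.0])]
top cover [(0.71, [453.0, 151.0, 1.0]), (0.33, [391.0, 301.0, -1.0])]
```

```bash
python3 - <<'E'
s=open('h.py').read()
a=s.index("    best=min("); b=s.index("def masks(")
s=s[:a]+'''    sc=np.array([10,10,10,.2]); P=lambda v,a: np.array([*p0,a])+(v-5)*sc
    best=min(((least_squares(lambda v:f(P(v,a)),[5.]*4,diff_step=.01),a) for a in np.arange(0,np.pi,np.pi/4)),key=lambda s:s[0].cost)
    return P(best[0].x,best[1]),best[0].cost
'''+s[b:]
open('h.py','w').write(s)
E
python3 - <<'E'
from h import *
for n in CAL: arm.grab_frame(n)
for t in DIM: measure(t)
E
```

```text
amber1 p0.89 2 x 470.0 y 1.6 z 1.5 yaw -0.7 cost 0.48 px [347. 239.]
amber1 p0.58 2 x 456.7 y -128.6 z -0.8 yaw -14.5 cost 0.29 px [383. 243.]
blue1 p0.74 1 x 755.4 y -252.3 z 0.0 yaw -45.5 cost 9.99 px [417. 162.]
blue1 p0.64 2 x 600.5 y -150.0 z -1.5 yaw 9.6 cost 0.24 px [389. 203.]
blue1 p0.57 2 x 386.9 y 301.4 z -0.2 yaw 17.0 cost 0.46 px [264. 261.]
tray p0.72 2 x 681.6 y 0.6 z 0.6 yaw -3.9 cost 0.10 px [349. 180.]
board_a p0.83 2 x 551.0 y -356.6 z -15.2 yaw 47.1 cost 14.89 px [444. 218.]
board_a p0.79 2 x 571.7 y 340.4 z -14.4 yaw -14.8 cost 5.05 px [255. 210.]
board_a p0.41 1 x 755.8 y -252.7 z 0.0 yaw -46.2 cost 124.11 px [417. 162.]
brush p0.98 2 x 560.6 y -348.0 z 1.6 yaw -27.3 cost 0.46 px [444. 215.]
cover p0.83 2 x 454.0 y 152.2 z 1.3 yaw 5.8 cost 0.39 px [306. 242.]
```

```bash
python3 -m handwheel '[{"grip":8.5,"translation":[0,0,4],"turn":0},{"grip":8.5,"translation":[3,-4,5],"turn":0},{"grip":8.5,"translation":[16,-46,5],"turn":0},{"grip":8.5,"translation":[16,-46,5],"turn":0},{"grip":8.5,"translation":[16,-46,5],"turn":-0.1},{"grip":8.5,"translation":[16,-46,5],"turn":-0.1},{"grip":8.5,"translation":[16,-46,5],"turn":-0.1},{"grip":8.5,"translation":[16,-46,5],"turn":-0.1},{"grip":8.5,"translation":[16,-46,5],"turn":-0.1},{"grip":8.5,"translation":[16,-46,5],"turn":-0.1}]' 40
python3 -m handwheel '[{"grip":8.5,"translation":[4,-4,0],"turn":0},{"grip":8.5,"translation":[16,-47,0],"turn":0},{"grip":8.5,"translation":[16,-47,0],"turn":0},{"grip":8.5,"translation":[16,-47,0],"turn":0},{"grip":8.5,"translation":[16,-47,0],"turn":0},{"grip":8.5,"translation":[16,-47,0],"turn":0},{"grip":8.5,"translation":[16,-47,0],"turn":0},{"grip":8.5,"translation":[16,-47,0],"turn":0},{"grip":8.5,"translation":[16,-47,0],"turn":0},{"grip":8.5,"translation":[16,-47,0],"turn":0}]'
python3 -c "
from workcell import arm
import numpy as np
s=arm.observe()
print(s['joints'],s['ee_pos'],s['tool_rot'])"
```

```text
t: 3.0
ee_pos: [383.9, 182.8, 266.4]
tool_rot: [179.9, 0.0, 153.0]
ft_force: [1.1, 0.4, -0.6]
gripper_width: 84.8
grip_force: 0.0
t: 4.0
ee_pos: [543.3, -285.2, 266.1]
tool_rot: [180.0, 0.0, 153.0]
ft_force: [1.7, -0.0, 0.2]
gripper_width: 85.1
grip_force: 0.0
[14.87743321 30.91483568 16.56475375 89.78020669 -9.69409578 60.70021107
 97.00337063] [ 543.27467201 -285.24798498  266.128108  ] [1.79979088e+02 1.79689520e-02 1.53034145e+02]
```

```bash
python3 -m handwheel '[{"grip":8.5,"translation":[1.7,-6.2,0],"turn":0},{"grip":8.5,"translation":[1.7,-6.2,-5],"turn":0},{"grip":8.5,"translation":[1.7,-6.2,-10],"turn":0},{"grip":8.5,"translation":[1.7,-6.2,-14],"turn":0},{"grip":8.5,"translation":[1.7,-6.2,-17],"turn":0},{"grip":8.5,"translation":[1.7,-6.2,-19.5],"turn":0},{"grip":8.5,"translation":[1.7,-6.2,-21.5],"turn":0},{"grip":8.5,"translation":[1.7,-6.2,-23],"turn":0},{"grip":8.5,"translation":[1.7,-6.2,-23.8],"turn":0},{"grip":8.5,"translation":[1.7,-6.2,-23.8],"turn":0}]' 40
python3 -m handwheel '[{"grip":2,"translation":[0,0,0],"turn":0},{"grip":2,"translation":[0,0,0],"turn":0},{"grip":2,"translation":[0,0,0],"turn":0},{"grip":2,"translation":[0,0,0],"turn":0},{"grip":2,"translation":[0,0,0],"turn":0},{"grip":2,"translation":[0,0,0],"turn":0},{"grip":2,"translation":[0,0,0],"turn":0},{"grip":2,"translation":[0,0,0],"turn":0},{"grip":2,"translation":[0,0,2],"turn":0},{"grip":2,"translation":[0,0,5],"turn":0}]'
```

```text
t: 5.0
ee_pos: [559.5, -345.0, 27.2]
tool_rot: [180.0, -0.1, 153.0]
ft_force: [-0.4, -0.3, -0.2]
gripper_width: 84.9
grip_force: 0.0
t: 6.0
ee_pos: [558.4, -344.3, 76.5]
tool_rot: [180.0, -0.3, 153.0]
ft_force: [0.4, -0.6, -0.3]
gripper_width: 20.0
grip_force: 0.0
```

Run:
```python
from h import *
ims={n:arm.grab_frame(n) for n in CAL}
a=ims['scene'][100:220,170:330]; b=ims['top'][160:280,370:530]
cv2.imwrite('pics/b1.png',cv2.resize(np.hstack([a,b])[:,:,::-1],None,fx=2.5,fy=2.5,interpolation=cv2.INTER_CUBIC))
measure('brush')
```

```text
brush p0.86 2 x 555.6 y -346.9 z -0.4 yaw -25.0 cost 1.18 px [443. 217.]
brush p0.61 1 x 568.5 y 338.7 z -100.0 yaw -21.2 cost 13.51 px [254. 210.]
brush p0.50 1 x 736.1 y 216.9 z -100.0 yaw -44.7 cost 98.49 px [289. 164.]
```

View pics/b1.png

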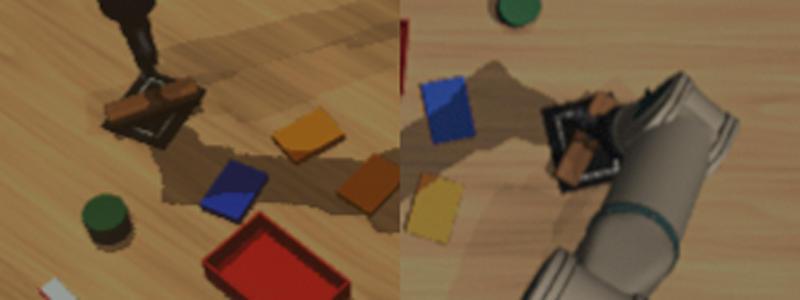

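```bash
python3 -m handwheel '[{"grip":7,"translation":[0.1,-0.2,0],"turn":0},{"grip":7,"translation":[0.1,-0.2,0],"turn":0},{"grip":7,"translation":[0.1,-0.2,0],"turn":0},{"grip":7,"translation":[0.1,-0.2,0],"turn":0},{"grip":7,"translation":[0.1,-0.2,0],"turn":0},{"grip":7,"translation":[0.1,-0.2,0],"turn":0},{"grip":7,"translation":[0.1,-0.2,-2],"turn":0},{"grip":7,"translation":[0.1,-0.2,-4],"turn":0},{"grip":7,"translation":[0.1,-0.2,-5.2],"turn":0},{"grip":7,"translation":[0.1,-0.2,-5.2],"turn":0}]' 40
python3 -m handwheel '[{"grip":2,"translation":[0,0,0],"turn":0},{"grip":2,"translation":[0,0,0],"turn":0},{"grip":2,"translation":[0,0,0],"turn":0},{"grip":2,"translation":[0,0,0],"turn":0},{"grip":2,"translation":[0,0,0],"turn":0},{"grip":2,"translation":[0,0,0],"turn":0},{"grip":2,"translation":[0,0,0],"turn":0},{"grip":2,"translation":[0,0,0],"turn":0},{"grip":2,"translation":[0,0,0],"turn":0},{"grip":2,"translation":[0,0,0],"turn":0}]'
```

```text
t: 7.2
ee_pos: [559.7, -346.4, 24.2]
tool_rot: [180.0, -0.2, 153.0]
ft_force: [-1.4, 0.3, -0.3]
gripper_width: 70.0
grip_force: 0.0
t: 8.2
ee_pos: [560.8, -347.3, 25.9]
tool_rot: [180.0, -0.0, 153.0]
ft_force: [-0.5, -0.5, 0.5]
gripper_width: 19.9
grip_force: 0.0
```

Run:
```python
from h import *
ims={n:arm.grab_frame(n) for n in CAL}
a=ims['scene'][90:190,180:300]; b=ims['top'][160:260,390:510]
p=np.array([560.8,-347.3,26]); print(proj('scene',[p])-[180,90],proj('top',[p])-[390,160])
cv2.imwrite('pics/b2.png',cv2.resize(np.hstack([a,b])[:,:,::-1],None,fx=3.3,fy=3.3,interpolation=cv2.INTER_CUBIC))
s=arm.observe(); print(s['gripper_width'],s['grip_force'],s['joints'])
```

```text
[[50.19326389 50.01388066]] [[53.92166855 54.85542346]]
20.227137075644144 0.0 [ 22.54521333  50.67884939  11.80215765  93.06174273 -14.9528322
  37.81747856 105.02571368]
```

View pics/b2.png

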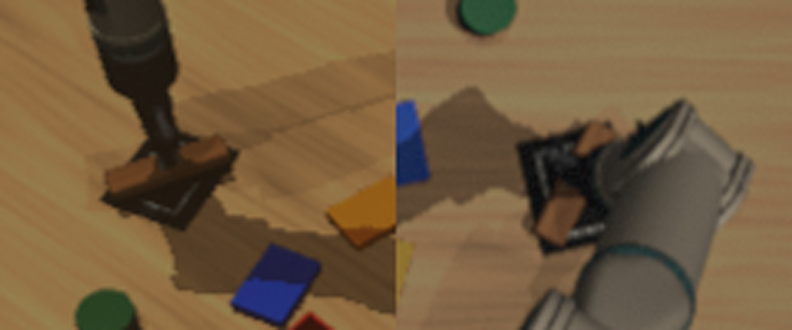

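Run:
```python
from h import *
im=arm.grab_frame('scene'); old=cv2.imread('pics/scene0.png')[:,:,::-1]
for z in (0,9,26,37,60): print(z,proj('scene',[[560.8,-347.3,z]])-[200,100])
a=np.hstack([old[100:160,200:266],im[100:160,200:266]])
cv2.imwrite('pics/b3.png',cv2.resize(a[:,:,::-1],None,fx=6,fy=6,interpolation=cv2.INTER_CUBIC))
```

```text
0 [[31.45887299 44.60049075]]
9 [[31.02505509 43.02832004]]
26 [[30.19326389 40.01388066]]
37 [[29.64624903 38.03148039]]
60 [[28.47948144 33.80307529]]
```

View pics/b3.png

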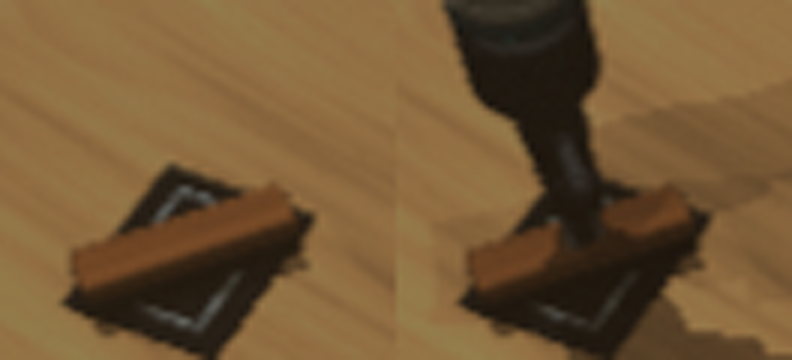

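```bash
python3 -m handwheel '[{"grip":7,"translation":[0,0,1],"turn":0},{"grip":7,"translation":[0,0,1],"turn":0},{"grip":7,"translation":[0,0,1],"turn":0},{"grip":7,"translation":[0,0,1],"turn":0},{"grip":7,"translation":[0,0,1],"turn":0},{"grip":7,"translation":[0,0,1],"turn":0},{"grip":7,"translation":[0,0,0],"turn":0},{"grip":7,"translation":[0,0,-0.4],"turn":0},{"grip":7,"translation":[0,0,-0.8],"turn":0},{"grip":7,"translation":[0,0,-0.8],"turn":0}]' 40
python3 -m handwheel '[{"grip":2,"translation":[0,0,0],"turn":0},{"grip":2,"translation":[0,0,0],"turn":0},{"grip":2,"translation":[0,0,0],"turn":0},{"grip":2,"translation":[0,0,0],"turn":0},{"grip":2,"translation":[0,0,0],"turn":0},{"grip":2,"translation":[0,0,0],"turn":0},{"grip":2,"translation":[0,0,0],"turn":0},{"grip":2,"translation":[0,0,0],"turn":0},{"grip":2,"translation":[0,0,0],"turn":0},{"grip":2,"translation":[0,0,0],"turn":0}]'
```

```text
t: 9.35
ee_pos: [560.3, -346.9, 16.9]
tool_rot: [180.0, -0.1, 153.0]
ft_force: [-0.9, 0.4, -1.0]
gripper_width: 70.2
grip_force: 0.0
t: 10.35
ee_pos: [561.3, -347.4, 18.6]
tool_rot: [180.0, 0.0, 153.0]
ft_force: [-0.4, 1.3, 5.2]
gripper_width: 33.7
grip_force: 39.9
```

```bash
python3 -m handwheel '[{"grip":7,"translation":[0,0,0],"turn":0},{"grip":7,"translation":[0,0,0],"turn":0},{"grip":7,"translation":[0,0,0],"turn":0},{"grip":7,"translation":[0,0,0],"turn":0},{"grip":7,"translation":[0,0,0],"turn":0},{"grip":7,"translation":[0,0,-0.2],"turn":0},{"grip":7,"translation":[0,0,-0.4],"turn":0},{"grip":7,"translation":[0,0,-0.5],"turn":0},{"grip":7,"translation":[0,0,-0.6],"turn":0},{"grip":7,"translation":[0,0,-0.6],"turn":0}]' 60
python3 -m handwheel '[{"grip":2,"translation":[0,0,0],"turn":0},{"grip":2,"translation":[0,0,0],"turn":0},{"grip":2,"translation":[0,0,0],"turn":0},{"grip":2,"translation":[0,0,0],"turn":0},{"grip":2,"translation":[0,0,0],"turn":0},{"grip":2,"translation":[0,0,0],"turn":0},{"grip":2,"translation":[0,0,0],"turn":0},{"grip":2,"translation":[0,0,0],"turn":0},{"grip":2,"translation":[0,0,0],"turn":0},{"grip":2,"translation":[0,0,0],"turn":0}]'
```

```text
t: 11.35
ee_pos: [560.8, -347.3, 11.8]
tool_rot: [-180.0, -0.0, 153.0]
ft_force: [-0.4, -0.6, 0.6]
gripper_width: 69.8
grip_force: 0.0
t: 12.35
ee_pos: [561.2, -347.5, 12.4]
tool_rot: [180.0, 0.0, 153.0]
ft_force: [-0.1, 0.1, 5.1]
gripper_width: 34.4
grip_force: 60.4
```

```bash
python3 -m handwheel '[{"grip":2,"translation":[0,0,2],"turn":0},{"grip":2,"translation":[0,0,5],"turn":0},{"grip":2,"translation":[0,0,10],"turn":0},{"grip":2,"translation":[1,4,12],"turn":-0.12},{"grip":2,"translation":[2,8,12],"turn":-0.26},{"grip":2,"translation":[4,12,12],"turn":-0.4},{"grip":2,"translation":[6,16,12],"turn":-0.54},{"grip":2,"translation":[7,20,12],"turn":-0.68},{"grip":2,"translation":[9,24,12],"turn":-0.8},{"grip":2,"translation":[9,24,12],"turn":-0.8}]'
python3 -m handwheel '[{"grip":2,"translation":[1,4,0],"turn":-0.12},{"grip":2,"translation":[2,8,0],"turn":-0.25},{"grip":2,"translation":[3,10.8,0],"turn":-0.36},{"grip":2,"translation":[3,10.8,0],"turn":-0.36},{"grip":2,"translation":[3,10.8,0],"turn":-0.36},{"grip":2,"translation":[3,10.8,0],"turn":-0.36},{"grip":2,"translation":[3,10.8,0],"turn":-0.36},{"grip":2,"translation":[3,10.8,0],"turn":-0.36},{"grip":2,"translation":[3,10.8,0],"turn":-0.36},{"grip":2,"translation":[3,10.8,0],"turn":-0.36}]'
python3 - <<'E'
from h import *
ims={n:arm.grab_frame(n) for n in CAL}
a=ims['scene'][110:250,190:350]; b=ims['top'][110:250,270:430]
cv2.imwrite('pics/c1.png',cv2.resize(np.hstack([a,b])[:,:,::-1],None,fx=2.5,fy=2.5,interpolation=cv2.INTER_CUBIC))
measure('board_a');measure('brush',z0=100)
E
```

```text
t: 13.35
ee_pos: [653.8, -96.0, 130.1]
tool_rot: [179.9, -0.4, 107.8]
ft_force: [0.8, 0.3, -1.8]
gripper_width: 34.1
grip_force: 60.1
t: 14.35
ee_pos: [680.9, 0.2, 132.1]
tool_rot: [180.0, -0.0, 86.5]
ft_force: [-0.4, -0.1, -1.1]
gripper_width: 33.9
grip_force: 60.1
board_a p0.88 2 x 554.2 y -354.4 z -2.4 yaw 11.9 cost 0.42 px [444. 217.]
board_a p0.77 2 x 568.4 y 342.0 z -24.9 yaw -17.7 cost 5.21 px [255. 211.]
board_a p0.68 1 x 457.3 y -131.1 z 98.8 yaw -22.1 cost 45.40 px [383. 243.]
brush p0.60 1 x 690.4 y 54.3 z 100.0 yaw 45.9 cost 702.24 px [333. 174.]
```

View pics/c1.png

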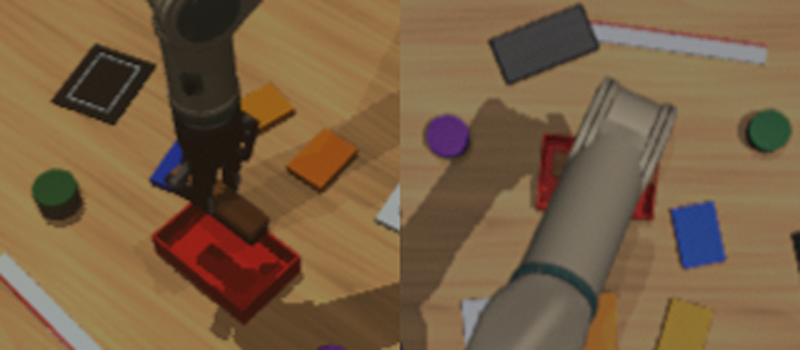

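```bash
python3 -m handwheel '[{"grip":2,"translation":[0,0,-4],"turn":0},{"grip":2,"translation":[0,0,-7],"turn":0},{"grip":2,"translation":[0,0,-9],"turn":0},{"grip":2,"translation":[0,0,-10.5],"turn":0},{"grip":2,"translation":[0,0,-11.3],"turn":0},{"grip":2,"translation":[0,0,-11.7],"turn":0},{"grip":2,"translation":[0,0,-11.7],"turn":0},{"grip":5.2,"translation":[0,0,-11.7],"turn":0},{"grip":5.2,"translation":[0,0,-11.7],"turn":0},{"grip":5.2,"translation":[0,0,-11.7],"turn":0}]'
python3 -m handwheel '[{"grip":5.2,"translation":[0,0,0],"turn":0},{"grip":5.2,"translation":[0,0,0],"turn":0},{"grip":5.2,"translation":[0,0,0],"turn":0},{"grip":5.2,"translation":[0,0,0],"turn":0},{"grip":5.2,"translation":[0,0,2],"turn":0},{"grip":5.2,"translation":[0,0,5],"turn":0},{"grip":5.2,"translation":[0,0,9],"turn":0},{"grip":6.4,"translation":[-3,-8,14],"turn":0},{"grip":6.4,"translation":[-4,-10,14],"turn":0},{"grip":6.4,"translation":[-4,-10,14],"turn":0}]'
```

```text
t: 15.65
ee_pos: [681.6, 0.7, 16.0]
tool_rot: [179.9, -0.0, 86.6]
ft_force: [0.1, -1.0, -0.5]
gripper_width: 52.2
grip_force: 0.0
t: 16.65
ee_pos: [639.6, -106.2, 158.1]
tool_rot: [179.8, 0.3, 86.2]
ft_force: [-0.0, -0.4, -0.2]
gripper_width: 63.9
grip_force: 0.0
```

```bash
python3 -m handwheel '[{"grip":6.4,"translation":[-5,-4,0],"turn":0},{"grip":6.4,"translation":[-21,-17.4,0],"turn":0},{"grip":6.4,"translation":[-21,-17.4,0],"turn":0},{"grip":6.4,"translation":[-21,-17.4,0],"turn":0},{"grip":6.4,"translation":[-21,-17.4,0],"turn":0},{"grip":6.4,"translation":[-21,-17.4,0],"turn":0},{"grip":6.4,"translation":[-21,-17.4,-4],"turn":0},{"grip":6.4,"translation":[-21,-17.4,-8],"turn":0},{"grip":6.4,"translation":[-21,-17.4,-12],"turn":0},{"grip":6.4,"translation":[-21,-17.4,-14],"turn":0}]' 40
python3 - <<'E'
from h import *
B=[]
for i in range(3):
    for n in CAL: arm.grab_frame(n)
    measure('board_a',pmin=.6); 
    if i<2: measure('tray',pmin=.6);measure('brush',z0=4,pmin=.5)
E
```

```text
t: 17.65
ee_pos: [429.6, -272.1, 12.2]
tool_rot: [-179.8, -0.1, 86.5]
ft_force: [-0.5, 0.4, 0.0]
gripper_width: 64.2
grip_force: 0.0
board_a p0.90 2 x 555.5 y -351.6 z 1.8 yaw 20.7 cost 0.40 px [444. 216.]
board_a p0.73 2 x 568.3 y 341.8 z -19.0 yaw -22.7 cost 5.92 px [255. 211.]
tray p0.87 2 x 682.4 y 1.2 z 1.6 yaw -1.7 cost 4.61 px [349. 180.]
brush p0.87 2 x 680.9 y 0.4 z 11.7 yaw 86.0 cost 0.31 px [349. 180.]
board_a p0.90 2 x 555.6 y -354.5 z 0.1 yaw 14.8 cost 0.22 px [445. 216.]
tray p0.68 2 x 681.3 y 1.9 z -1.4 yaw -2.5 cost 3.22 px [349. 180.]
brush p0.55 2 x 679.8 y -0.1 z 4.2 yaw 85.4 cost 1.66 px [349. 180.]
board_a p0.90 2 x 571.1 y 341.7 z -16.4 yaw -17.2 cost 4.89 px [255. 210.]
board_a p0.86 2 x 556.3 y -353.3 z 1.6 yaw 18.0 cost 0.31 px [444. 216.]
```

```bash
python3 -m handwheel '[{"grip":6.4,"translation":[0,0,-0.1],"turn":0},{"grip":6.4,"translation":[0,0,-0.2],"turn":0},{"grip":6.4,"translation":[0,0,-0.3],"turn":0},{"grip":6.4,"translation":[0,0,-0.4],"turn":0},{"grip":6.4,"translation":[0,0,-0.5],"turn":0},{"grip":6.4,"translation":[0,0,-0.6],"turn":0},{"grip":6.4,"translation":[0,0,-0.6],"turn":0},{"grip":6.4,"translation":[0,0,-0.6],"turn":0},{"grip":6.4,"translation":[0,0,-0.6],"turn":0},{"grip":6.4,"translation":[0,0,-0.6],"turn":0}]'
cat >> h.py <<'E'
def outline(p0,ims,z=4.2):
    """x,y,yaw of the white painted 90x64 outline that best meets bright pixels in both views"""
    from scipy.ndimage import map_coordinates, gaussian_filter
    t=np.linspace(-1,1,60); e=np.vstack([np.c_[45*t,0*t+s*32] for s in(-1,1)]+[np.c_[0*t+s*45,32*t] for s in(-1,1)])
    G={n:gaussian_filter(cv2.cvtColor(i,cv2.COLOR_RGB2GRAY).astype(float),.8) for n,i in ims.items()}
    def val(p):
        c,s=np.cos(p[2]),np.sin(p[2]); P=np.c_[p[0]+c*e[:,0]-s*e[:,1],p[1]+s*e[:,0]+c*e[:,1],np.full(len(e),z)]
        return -sum(map_coordinates(G[n],proj(n,P)[:,::-1].T,order=1).clip(0,110).mean() for n in ims)
    from scipy.optimize import differential_evolution
    r=differential_evolution(val,[(p0[0]-15,p0[0]+15),(p0[1]-15,p0[1]+15),(p0[2]-.3,p0[2]+.3)],seed=1,tol=1e-6)
    return r.x,r.fun
E
python3 - <<'E'
from h import *
for i in range(2):
    ims={n:arm.grab_frame(n) for n in CAL}
    for k in ({'top':ims['top']},{'scene':ims['scene']},ims):
        x,v=outline((555.5,-353.5,.28),k); print(np.round(x[:2],1),np.degrees(x[2]).round(1),round(v,1))
for t in ('amber1','blue1','cover'): measure(t)
E
```

```text
t: 19.65
ee_pos: [430.9, -273.3, 9.1]
tool_rot: [180.0, -0.0, 86.6]
ft_force: [0.2, 0.0, 0.5]
gripper_width: 64.1
grip_force: 0.0
[ 554.5 -354.7] 13.9 -69.7
[ 556.3 -352.6] 13.3 -59.2
[ 555.3 -353.8] 13.4 -127.9
[ 554.6 -354.7] 14.1 -69.7
[ 556.2 -352.6] 13.3 -59.2
[ 555.3 -353.9] 13.5 -127.9
amber1 p0.85 2 x 455.6 y -130.3 z -1.4 yaw -15.7 cost 0.18 px [383. 243.]
amber1 p0.85 2 x 471.2 y 0.9 z 3.1 yaw -0.1 cost 0.69 px [348. 238.]
blue1 p0.89 2 x 601.3 y -147.6 z 3.4 yaw 11.5 cost 0.63 px [389. 203.]
cover p0.61 2 x 452.3 y 152.2 z -1.9 yaw 7.4 cost 0.05 px [306. 243.]
```

```bash
python3 -m handwheel '[{"grip":6.4,"translation":[0,0,-0.1],"turn":0},{"grip":6.4,"translation":[0,0,-0.2],"turn":0},{"grip":6.4,"translation":[0,0,-0.3],"turn":0},{"grip":6.4,"translation":[0,0,-0.4],"turn":0},{"grip":6.4,"translation":[0,0,-0.5],"turn":0},{"grip":6.4,"translation":[0,0,-0.6],"turn":0},{"grip":6.4,"translation":[0,0,-0.7],"turn":0},{"grip":6.4,"translation":[0,0,-0.8],"turn":0},{"grip":6.4,"translation":[0,0,-0.8],"turn":0},{"grip":6.4,"translation":[0,0,-0.8],"turn":0}]'
python3 -m handwheel '[{"grip":6.4,"translation":[0,0,-0.1],"turn":0},{"grip":6.4,"translation":[0,0,-0.2],"turn":0},{"grip":6.4,"translation":[0,0,-0.3],"turn":0},{"grip":6.4,"translation":[0,0,-0.3],"turn":0},{"grip":6.4,"translation":[0,0,-0.3],"turn":0},{"grip":6.4,"translation":[0,0,-0.3],"turn":0},{"grip":6.4,"translation":[0,0,-0.3],"turn":0},{"grip":6.4,"translation":[0,0,-0.3],"turn":0},{"grip":6.4,"translation":[0,0,-0.3],"turn":0},{"grip":6.4,"translation":[0,0,-0.3],"turn":0}]'
```

```text
t: 21.15
ee_pos: [430.9, -273.3, 1.0]
tool_rot: [-180.0, -0.0, 86.6]
ft_force: [-0.5, -0.8, 0.8]
gripper_width: 64.4
grip_force: 0.0
t: 22.15
ee_pos: [430.9, -273.3, -2.0]
tool_rot: [180.0, -0.0, 86.6]
ft_force: [-0.1, -0.5, -0.2]
gripper_width: 64.1
grip_force: 0.0
```

```bash
python3 -m handwheel '[{"grip":6.4,"translation":[0,0,-0.1],"turn":0},{"grip":6.4,"translation":[0,0,-0.2],"turn":0},{"grip":6.4,"translation":[0,0,-0.3],"turn":0},{"grip":6.4,"translation":[0,0,-0.4],"turn":0},{"grip":6.4,"translation":[0,0,-0.5],"turn":0},{"grip":6.4,"translation":[0,0,-0.6],"turn":0},{"grip":6.4,"translation":[0,0,-0.7],"turn":0},{"grip":6.4,"translation":[0,0,-0.7],"turn":0},{"grip":6.4,"translation":[0,0,-0.7],"turn":0},{"grip":6.4,"translation":[0,0,-0.7],"turn":0}]'
```

```text
t: 23.15
ee_pos: [430.9, -273.4, -9.0]
tool_rot: [180.0, 0.0, 86.6]
ft_force: [0.6, 0.7, 0.3]
gripper_width: 64.5
grip_force: 0.0
```

Run:
```python
from h import *
ims={n:arm.grab_frame(n) for n in CAL}
s=arm.observe();print(s['ee_pos'],s['ft_force'],s['effort'])
p=np.array([430.9,-273.3,0]); print([proj(n,[p,p+[0,0,30]]).round().tolist() for n in CAL])
u=proj('scene',[p])[0].astype(int); a=ims['scene'][u[1]-45:u[1]+25,u[0]-45:u[0]+45]
cv2.imwrite('pics/d1.png',cv2.resize(a[:,:,::-1],None,fx=6,fy=6,interpolation=cv2.INTER_CUBIC))
```

```text
[ 430.9067505  -273.32343735   -8.95789888] [ 0.3073972  -0.38276551  1.09524634] [ 6.71137328e-03 -5.13626575e+01  5.54896340e+00 -5.98633736e+00
  4.94411623e-03  9.54726274e-04 -3.40782447e-05]
[[[269.0, 133.0], [268.0, 128.0]], [[422.0, 250.0], [424.0, 251.0]]]
```

View pics/d1.png

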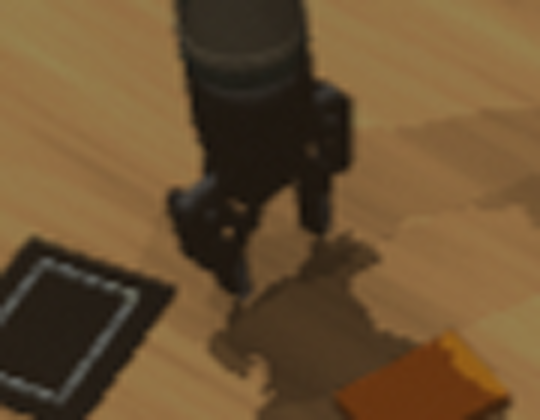

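```bash
python3 -m handwheel '[{"grip":6.4,"translation":[0,0,-0.1],"turn":0},{"grip":6.4,"translation":[0,0,-0.2],"turn":0},{"grip":6.4,"translation":[0,0,-0.3],"turn":0},{"grip":6.4,"translation":[0,0,-0.3],"turn":0},{"grip":6.4,"translation":[0,0,-0.3],"turn":0},{"grip":6.4,"translation":[0,0,-0.3],"turn":0},{"grip":6.4,"translation":[0,0,-0.3],"turn":0},{"grip":6.4,"translation":[0,0,-0.3],"turn":0},{"grip":6.4,"translation":[0,0,-0.3],"turn":0},{"grip":6.4,"translation":[0,0,-0.3],"turn":0}]'
```

```text
t: 24.25
ee_pos: [430.9, -273.3, -12.0]
tool_rot: [-180.0, -0.0, 86.6]
ft_force: [0.2, -0.8, -0.3]
gripper_width: 63.8
grip_force: 0.0
```

```bash
python3 -m handwheel '[{"grip":6.4,"translation":[0,0,-0.1],"turn":0},{"grip":6.4,"translation":[0,0,-0.2],"turn":0},{"grip":6.4,"translation":[0,0,-0.3],"turn":0},{"grip":6.4,"translation":[0,0,-0.3],"turn":0},{"grip":6.4,"translation":[0,0,-0.3],"turn":0},{"grip":6.4,"translation":[0,0,-0.3],"turn":0},{"grip":6.4,"translation":[0,0,-0.3],"turn":0},{"grip":6.4,"translation":[0,0,-0.3],"turn":0},{"grip":6.4,"translation":[0,0,-0.3],"turn":0},{"grip":6.4,"translation":[0,0,-0.3],"turn":0}]'
```

```text
t: 25.25
ee_pos: [430.9, -273.3, -15.0]
tool_rot: [180.0, -0.0, 86.6]
ft_force: [-0.8, -0.4, -0.2]
gripper_width: 64.0
grip_force: 0.0
```

```bash
python3 -m handwheel '[{"grip":6.4,"translation":[0,0,-0.1],"turn":0},{"grip":6.4,"translation":[0,0,-0.2],"turn":0},{"grip":6.4,"translation":[0,0,-0.3],"turn":0},{"grip":6.4,"translation":[0,0,-0.4],"turn":0},{"grip":6.4,"translation":[0,0,-0.4],"turn":0},{"grip":6.4,"translation":[0,0,-0.4],"turn":0},{"grip":6.4,"translation":[0,0,-0.4],"turn":0},{"grip":6.4,"translation":[0,0,-0.4],"turn":0},{"grip":6.4,"translation":[0,0,-0.4],"turn":0},{"grip":6.4,"translation":[0,0,-0.4],"turn":0}]'
```

```text
t: 26.25
ee_pos: [430.9, -273.4, -19.0]
tool_rot: [180.0, 0.0, 86.6]
ft_force: [0.4, -0.5, 0.6]
gripper_width: 63.8
grip_force: 0.0
```

```bash
python3 -m handwheel '[{"grip":6.4,"translation":[0,0,-0.1],"turn":0},{"grip":6.4,"translation":[0,0,-0.2],"turn":0},{"grip":6.4,"translation":[0,0,-0.3],"turn":0},{"grip":6.4,"translation":[0,0,-0.4],"turn":0},{"grip":6.4,"translation":[0,0,-0.4],"turn":0},{"grip":6.4,"translation":[0,0,-0.4],"turn":0},{"grip":6.4,"translation":[0,0,-0.4],"turn":0},{"grip":6.4,"translation":[0,0,-0.4],"turn":0},{"grip":6.4,"translation":[0,0,-0.4],"turn":0},{"grip":6.4,"translation":[0,0,-0.4],"turn":0}]'
```

```text
t: 27.25
ee_pos: [431.0, -273.3, -21.4]
tool_rot: [179.9, -0.0, 86.6]
ft_force: [-2.0, 1.6, 20.0]
gripper_width: 64.3
grip_force: 9.8
```

```bash
python3 -m handwheel '[{"grip":8.5,"translation":[0,0,4],"turn":0},{"grip":8.5,"translation":[0,0,8],"turn":-0.14},{"grip":8.5,"translation":[0.7,4,8],"turn":-0.28},{"grip":8.5,"translation":[1.4,8,8],"turn":-0.42},{"grip":8.5,"translation":[2.5,14.4,8],"turn":-0.56},{"grip":8.5,"translation":[2.5,14.4,8],"turn":-0.7},{"grip":8.5,"translation":[2.5,14.4,8],"turn":-0.84},{"grip":8.5,"translation":[2.5,14.4,8],"turn":-0.98},{"grip":8.5,"translation":[2.5,14.4,8],"turn":-1.12},{"grip":8.5,"translation":[2.5,14.4,8],"turn":-1.26}]' 50
python3 -m handwheel '[{"grip":8.5,"translation":[0,0,0],"turn":-0.14},{"grip":8.5,"translation":[0,0,0],"turn":-0.28},{"grip":8.5,"translation":[0,0,0],"turn":-0.42},{"grip":8.5,"translation":[0,0,0],"turn":-0.51},{"grip":8.5,"translation":[0,0,0],"turn":-0.51},{"grip":8.5,"translation":[0,0,0],"turn":-0.51},{"grip":8.5,"translation":[0,0,0],"turn":-0.51},{"grip":8.5,"translation":[0,0,0],"turn":-0.51},{"grip":8.5,"translation":[0,0,0],"turn":-0.51},{"grip":8.5,"translation":[0,0,0],"turn":-0.51}]'
```

```text
t: 28.25
ee_pos: [455.9, -129.0, 56.9]
tool_rot: [-180.0, 0.0, 14.1]
ft_force: [0.5, -0.3, -0.0]
gripper_width: 84.6
grip_force: 0.0
t: 29.25
ee_pos: [455.9, -129.3, 57.0]
tool_rot: [-180.0, -0.0, -14.8]
ft_force: [-0.0, -0.2, 0.0]
gripper_width: 85.0
grip_force: 0.0
```

```bash
python3 -m handwheel '[{"grip":8.5,"translation":[0,0,-3],"turn":0},{"grip":8.5,"translation":[0,0,-5.5],"turn":0},{"grip":8.5,"translation":[0,0,-7],"turn":0},{"grip":8.5,"translation":[0,0,-7.5],"turn":0},{"grip":8.5,"translation":[0,0,-7.5],"turn":0},{"grip":5,"translation":[0,0,-7.5],"turn":0},{"grip":5,"translation":[0,0,-7.5],"turn":0},{"grip":5,"translation":[0,0,-7.5],"turn":0},{"grip":5,"translation":[0,0,-7.5],"turn":0},{"grip":5,"translation":[0,0,-7.5],"turn":0}]' 50
python3 -m handwheel '[{"grip":5,"translation":[0,0,0],"turn":0},{"grip":5,"translation":[0,0,0],"turn":0},{"grip":5,"translation":[0,0,3],"turn":0},{"grip":5,"translation":[0,0,7],"turn":0},{"grip":5,"translation":[0,0,11],"turn":0},{"grip":5,"translation":[0,0,11],"turn":0},{"grip":5,"translation":[0,0,11],"turn":0},{"grip":5,"translation":[0,0,11],"turn":0},{"grip":5,"translation":[0,0,11],"turn":0},{"grip":5,"translation":[0,0,11],"turn":0}]'
python3 - <<'E'
from h import *
ims={n:arm.grab_frame(n) for n in CAL}
measure('amber1',z0=90,pmin=.4)
E
```

```text
t: 30.25
ee_pos: [456.3, -129.5, -17.1]
tool_rot: [180.0, -0.1, -14.9]
ft_force: [-0.6, -0.3, 5.5]
gripper_width: 62.1
grip_force: 54.8
t: 31.25
ee_pos: [455.2, -129.2, 91.1]
tool_rot: [180.0, 0.1, -14.9]
ft_force: [-0.8, -0.5, -2.0]
gripper_width: 62.7
grip_force: 57.1
amber1 p0.66 1 x 472.1 y 5.5 z 90.0 yaw 3.8 cost 0.49 px [347. 238.]
amber1 p0.63 2 x 487.4 y -121.6 z 119.8 yaw -50.0 cost 132.04 px [386. 232.]
```

```bash
python3 -m handwheel '[{"grip":5,"translation":[2,-4,0],"turn":0.1},{"grip":5,"translation":[3.5,-8,0],"turn":0.2},{"grip":5,"translation":[5,-12,0],"turn":0.3},{"grip":5,"translation":[7,-16,0],"turn":0.4},{"grip":5,"translation":[9,-20,0],"turn":0.49},{"grip":5,"translation":[9.9,-22.4,0],"turn":0.49},{"grip":5,"translation":[9.9,-22.4,0],"turn":0.49},{"grip":5,"translation":[9.9,-22.4,-4],"turn":0.49},{"grip":5,"translation":[9.9,-22.4,-7],"turn":0.49},{"grip":5,"translation":[9.9,-22.4,-8],"turn":0.49}]'
python3 -m handwheel '[{"grip":5,"translation":[0,0,0],"turn":0},{"grip":5,"translation":[0,0,0],"turn":0},{"grip":5,"translation":[0,0,0],"turn":0},{"grip":5,"translation":[0,0,0],"turn":0},{"grip":5,"translation":[0,0,0],"turn":0},{"grip":5,"translation":[0,0,0],"turn":0},{"grip":5,"translation":[0,0,0],"turn":0},{"grip":5,"translation":[0,0,0],"turn":0},{"grip":5,"translation":[0,0,0],"turn":0},{"grip":5,"translation":[0,0,0],"turn":0}]'
```

```text
t: 32.45
ee_pos: [552.5, -350.3, 8.3]
tool_rot: [-179.6, 0.2, 13.2]
ft_force: [-0.4, 1.7, -1.8]
gripper_width: 62.6
grip_force: 57.0
t: 33.45
ee_pos: [554.9, -353.3, 11.9]
tool_rot: [-180.0, 0.0, 13.2]
ft_force: [0.4, 0.5, -2.1]
gripper_width: 62.4
grip_force: 57.1
```

```bash
python3 -m handwheel '[{"grip":5,"translation":[0,0,-0.8],"turn":0},{"grip":5,"translation":[0,0,-1.5],"turn":0},{"grip":5,"translation":[0,0,-2],"turn":0},{"grip":5,"translation":[0,0,-2.3],"turn":0},{"grip":5,"translation":[0,0,-2.5],"turn":0},{"grip":5,"translation":[0,0,-2.5],"turn":0},{"grip":5,"translation":[0,0,-2.5],"turn":0},{"grip":5,"translation":[0,0,-2.5],"turn":0},{"grip":5,"translation":[0,0,-2.5],"turn":0},{"grip":5,"translation":[0,0,-2.5],"turn":0}]'
python3 -m handwheel '[{"grip":8.5,"translation":[0,0,0],"turn":0},{"grip":8.5,"translation":[0,0,0],"turn":0},{"grip":8.5,"translation":[0,0,0],"turn":0},{"grip":8.5,"translation":[0,0,0],"turn":0},{"grip":8.5,"translation":[0,0,2],"turn":0},{"grip":8.5,"translation":[0,0,6],"turn":0},{"grip":8.5,"translation":[0,0,10],"turn":0},{"grip":8.5,"translation":[-2,4,12],"turn":0},{"grip":8.5,"translation":[-4,8,12],"turn":0},{"grip":8.5,"translation":[-6,12,12],"turn":-0.1}]'
```

```text
t: 34.45
ee_pos: [554.9, -353.5, -12.9]
tool_rot: [180.0, -0.0, 13.2]
ft_force: [-0.4, 0.5, -0.4]
gripper_width: 62.5
grip_force: 57.3
t: 35.45
ee_pos: [494.7, -232.4, 108.1]
tool_rot: [180.0, -0.1, 7.3]
ft_force: [-0.2, 1.9, 0.7]
gripper_width: 84.8
grip_force: 0.0
```

```bash
python3 -m handwheel '[{"grip":8.5,"translation":[-0.5,4,0],"turn":0},{"grip":8.5,"translation":[-1,8,0],"turn":-0.05},{"grip":8.5,"translation":[-1.5,12,0],"turn":-0.1},{"grip":8.5,"translation":[-2,16,0],"turn":-0.134},{"grip":8.5,"translation":[-2.4,20,0],"turn":-0.134},{"grip":8.5,"translation":[-2.4,23.4,0],"turn":-0.134},{"grip":8.5,"translation":[-2.4,23.4,-4],"turn":-0.134},{"grip":8.5,"translation":[-2.4,23.4,-6],"turn":-0.134},{"grip":8.5,"translation":[-2.4,23.4,-6],"turn":-0.134},{"grip":8.5,"translation":[-2.4,23.4,-6],"turn":-0.134}]'
python3 - <<'E'
from h import *
ims={n:arm.grab_frame(n) for n in CAL}
for t in ('amber1','blue1','cover'): measure(t,pmin=.4)
print(arm.observe()['ee_pos'],arm.observe()['tool_rot'])
E
```

```text
t: 36.45
ee_pos: [471.1, 0.1, 47.4]
tool_rot: [180.0, -0.0, -0.2]
ft_force: [0.5, -0.7, -0.3]
gripper_width: 85.0
grip_force: 0.0
amber1 p0.82 2 x 556.9 y -351.7 z 5.6 yaw 7.3 cost 0.43 px [444. 216.]
blue1 p0.76 2 x 388.8 y 300.1 z -0.5 yaw 18.9 cost 0.73 px [265. 260.]
blue1 p0.67 2 x 599.6 y -150.1 z -0.8 yaw 12.2 cost 0.18 px [389. 204.]
cover p0.96 2 x 454.1 y 153.9 z 4.8 yaw 8.5 cost 0.39 px [305. 242.]
[471.20673194   0.63284397  47.46643786] [-1.79989438e+02 -5.33239147e-02 -1.95685545e-01]
```

```bash
python3 -m handwheel '[{"grip":8.5,"translation":[0,0.1,-3],"turn":0},{"grip":8.5,"translation":[0,0.1,-5],"turn":0},{"grip":8.5,"translation":[0,0.1,-6.2],"turn":0},{"grip":8.5,"translation":[0,0.1,-6.5],"turn":0},{"grip":8.5,"translation":[0,0.1,-6.5],"turn":0},{"grip":5,"translation":[0,0.1,-6.5],"turn":0},{"grip":5,"translation":[0,0.1,-6.5],"turn":0},{"grip":5,"translation":[0,0.1,-6.5],"turn":0},{"grip":5,"translation":[0,0.1,-6.5],"turn":0},{"grip":5,"translation":[0,0.1,-6.5],"turn":0}]' 50
python3 -m handwheel '[{"grip":5,"translation":[0,0,0],"turn":0},{"grip":5,"translation":[0,0,0],"turn":0},{"grip":5,"translation":[0,0,3],"turn":0},{"grip":5,"translation":[0,0,7],"turn":0},{"grip":5,"translation":[0.5,-4,11],"turn":0},{"grip":5,"translation":[1.5,-8,11],"turn":0},{"grip":5,"translation":[2.5,-12,11],"turn":0.1},{"grip":5,"translation":[4,-16,11],"turn":0.15},{"grip":5,"translation":[5,-20,11],"turn":0.2},{"grip":5,"translation":[6,-24,11],"turn":0.237}]'
python3 - <<'E'
from h import *
ims={n:arm.grab_frame(n) for n in CAL}
measure('amber1',pmin=.4,z0=4)
M={n:masks('amber1',n) for n in CAL}
for n in CAL:
  for p,m in M[n]:
    c=ray(n,mmask(m)[:2],11)[:2]
    if abs(c[1]+353)<40:
      k=cv2.findContours(m.astype(np.uint8),0,cv2.CHAIN_APPROX_NONE)[0]; k=max(k,key=len)[:,0,:]
      g=np.array([ray(n,u,18)[:2] for u in k],np.float32); print(n,p,cv2.minAreaRect(g))
E
```

```text
t: 37.85
ee_pos: [471.5, 1.5, -16.9]
tool_rot: [180.0, -0.1, -0.2]
ft_force: [-1.0, 0.2, 6.0]
gripper_width: 62.1
grip_force: 54.6
t: 38.85
ee_pos: [531.1, -239.5, 92.5]
tool_rot: [-180.0, -0.0, 13.5]
ft_force: [0.6, 0.1, -1.7]
gripper_width: 62.2
grip_force: 57.3
scene 0.79 ((559.358154296875, -344.8995666503906), (98.55545806884766, 72.00315856933594), 14.095977783203125)
```

```bash
python3 -m handwheel '[{"grip":5,"translation":[1,-4,0],"turn":0},{"grip":5,"translation":[1.7,-8,0],"turn":0},{"grip":5,"translation":[2.3,-11.4,0],"turn":0},{"grip":5,"translation":[2.3,-11.4,-3],"turn":0},{"grip":5,"translation":[2.3,-11.4,-5.5],"turn":0},{"grip":5,"translation":[2.3,-11.4,-6.5],"turn":0},{"grip":5,"translation":[2.3,-11.4,-7],"turn":0},{"grip":5,"translation":[2.3,-11.4,-7],"turn":0},{"grip":5,"translation":[2.3,-11.4,-7],"turn":0},{"grip":5,"translation":[2.3,-11.4,-7],"turn":0}]'
```

```text
t: 40.15
ee_pos: [554.7, -352.7, 23.3]
tool_rot: [179.9, -0.1, 13.4]
ft_force: [-0.3, -0.6, -1.7]
gripper_width: 62.3
grip_force: 57.3
```

```bash
python3 -m handwheel '[{"grip":5,"translation":[0,0,-0.8],"turn":0},{"grip":5,"translation":[0,0,-1.5],"turn":0},{"grip":5,"translation":[0,0,-2],"turn":0},{"grip":5,"translation":[0,0,-2.2],"turn":0},{"grip":5,"translation":[0,0,-2.2],"turn":0},{"grip":5,"translation":[0,0,-2.2],"turn":0},{"grip":8.5,"translation":[0,0,-2.2],"turn":0},{"grip":8.5,"translation":[0,0,-2.2],"turn":0},{"grip":8.5,"translation":[0,0,-2.2],"turn":0},{"grip":8.5,"translation":[0,0,-2.2],"turn":0}]'
python3 -m handwheel '[{"grip":8.5,"translation":[0,0,2],"turn":0},{"grip":8.5,"translation":[0,0,6],"turn":0},{"grip":8.5,"translation":[0,0,9],"turn":0},{"grip":8.5,"translation":[1,4,9],"turn":0},{"grip":8.5,"translation":[2,8,9],"turn":0},{"grip":8.5,"translation":[3,12,9],"turn":0},{"grip":8.5,"translation":[4,16,9],"turn":0},{"grip":8.5,"translation":[4.5,20.4,9],"turn":-0.03},{"grip":8.5,"translation":[4.5,20.4,6],"turn":-0.03},{"grip":8.5,"translation":[4.5,20.4,5],"turn":-0.03}]'
python3 - <<'E'
from h import *
ims={n:arm.grab_frame(n) for n in CAL}
for t in ('amber1','blue1','cover'): measure(t,pmin=.4)
print(arm.observe()['ee_pos'],arm.observe()['tool_rot'])
a=ims['scene'][90:190,180:300]; b=ims['top'][160:260,390:510]
cv2.imwrite('pics/e1.png',cv2.resize(np.hstack([a,b])[:,:,::-1],None,fx=3.3,fy=3.3,interpolation=cv2.INTER_CUBIC))
E
```

```text
t: 41.15
ee_pos: [553.8, -352.4, -0.3]
tool_rot: [-180.0, 0.0, 13.4]
ft_force: [0.7, -0.5, -0.7]
gripper_width: 85.3
grip_force: 0.0
t: 42.15
ee_pos: [598.1, -145.3, 47.9]
tool_rot: [-179.9, 0.1, 11.9]
ft_force: [-1.2, -0.3, -0.1]
gripper_width: 84.8
grip_force: 0.0
amber1 p0.77 2 x 552.5 y -353.9 z 15.8 yaw 14.6 cost 0.09 px [446. 217.]
blue1 p0.61 2 x 389.0 y 300.1 z 1.0 yaw 17.5 cost 0.26 px [264. 260.]
blue1 p0.57 2 x 621.5 y -125.7 z 30.4 yaw -45.7 cost 129.87 px [383. 195.]
cover p0.76 2 x 452.7 y 152.1 z -2.2 yaw 5.4 cost 0.25 px [306. 243.]
[ 599.24792789 -149.68987166   50.94111265] [ 1.79946292e+02 -7.72467472e-02  1.15743847e+01]
```

View pics/e1.png

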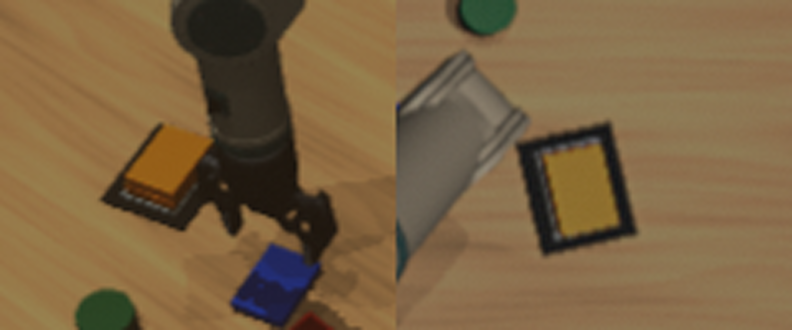

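```bash
python3 -m handwheel '[{"grip":8.5,"translation":[0.1,0,-3],"turn":0},{"grip":8.5,"translation":[0.1,0,-5],"turn":0},{"grip":8.5,"translation":[0.1,0,-6.4],"turn":0},{"grip":8.5,"translation":[0.1,0,-6.8],"turn":0},{"grip":8.5,"translation":[0.1,0,-6.8],"turn":0},{"grip":5,"translation":[0.1,0,-6.8],"turn":0},{"grip":5,"translation":[0.1,0,-6.8],"turn":0},{"grip":5,"translation":[0.1,0,-6.8],"turn":0},{"grip":5,"translation":[0.1,0,-6.8],"turn":0},{"grip":5,"translation":[0.1,0,-6.8],"turn":0}]' 50
python3 -m handwheel '[{"grip":5,"translation":[0,0,0],"turn":0},{"grip":5,"translation":[0,0,0],"turn":0},{"grip":5,"translation":[0,0,3],"turn":0},{"grip":5,"translation":[0,0,7],"turn":0},{"grip":5,"translation":[-1,-4,11],"turn":0.035},{"grip":5,"translation":[-2,-8,11],"turn":0.035},{"grip":5,"translation":[-3,-12,11],"turn":0.035},{"grip":5,"translation":[-4,-16,11],"turn":0.035},{"grip":5,"translation":[-4.5,-20.4,11],"turn":0.035},{"grip":5,"translation":[-4.5,-20.4,11],"turn":0.035}]'
python3 -c "
from h import *
for i in range(4): arm.grab_frame('top')
s=arm.observe();print(s['ee_pos'],s['tool_rot'])"
```

```text
t: 43.55
ee_pos: [600.7, -148.9, -16.5]
tool_rot: [179.9, -0.1, 11.7]
ft_force: [-1.0, -0.2, 5.4]
gripper_width: 62.6
grip_force: 55.6
t: 44.55
ee_pos: [551.1, -362.2, 93.4]
tool_rot: [179.5, 0.1, 13.1]
ft_force: [-1.4, -0.1, -1.4]
gripper_width: 62.6
grip_force: 56.4
[ 555.33343718 -350.48953832   91.59024654] [-1.79887121e+02 -2.18880255e-02  1.37544752e+01]
```

```bash
python3 -m handwheel '[{"grip":5,"translation":[0,-0.3,-2],"turn":0},{"grip":5,"translation":[0,-0.3,-4],"turn":0},{"grip":5,"translation":[0,-0.3,-5.5],"turn":0},{"grip":5,"translation":[0,-0.3,-6],"turn":0},{"grip":5,"translation":[0,-0.3,-6],"turn":0},{"grip":5,"translation":[0,-0.3,-6],"turn":0},{"grip":5,"translation":[0,-0.3,-6],"turn":0},{"grip":5,"translation":[0,-0.3,-6],"turn":0},{"grip":5,"translation":[0,-0.3,-6],"turn":0},{"grip":5,"translation":[0,-0.3,-6],"turn":0}]'
```

```text
t: 45.75
ee_pos: [555.0, -355.4, 32.3]
tool_rot: [180.0, -0.0, 13.7]
ft_force: [0.2, 0.3, -1.4]
gripper_width: 62.2
grip_force: 56.4
```

```bash
python3 -m handwheel '[{"grip":5,"translation":[0,0.15,-0.6],"turn":0},{"grip":5,"translation":[0,0.15,-1.1],"turn":0},{"grip":5,"translation":[0,0.15,-1.5],"turn":0},{"grip":5,"translation":[0,0.15,-1.65],"turn":0},{"grip":5,"translation":[0,0.15,-1.65],"turn":0},{"grip":5,"translation":[0,0.15,-1.65],"turn":0},{"grip":8.5,"translation":[0,0.15,-1.65],"turn":0},{"grip":8.5,"translation":[0,0.15,-1.65],"turn":0},{"grip":8.5,"translation":[0,0.15,-1.65],"turn":0},{"grip":8.5,"translation":[0,0.15,-1.65],"turn":0}]'
python3 -m handwheel '[{"grip":8.5,"translation":[0,0,2],"turn":0},{"grip":8.5,"translation":[0,0,6],"turn":0},{"grip":8.5,"translation":[0,0,9],"turn":0},{"grip":8.5,"translation":[-1,4,9],"turn":0},{"grip":8.5,"translation":[-2,8,9],"turn":0},{"grip":8.5,"translation":[-3,12,9],"turn":0},{"grip":8.5,"translation":[-4,16,9],"turn":0},{"grip":8.5,"translation":[-5,20,9],"turn":0.02},{"grip":8.5,"translation":[-6,24,9],"turn":0.04},{"grip":8.5,"translation":[-7,28,9],"turn":0.06}]'
python3 - <<'E'
from h import *
ims={n:arm.grab_frame(n) for n in CAL}
measure('blue1',z0=32,pmin=.4)
for i in range(2):
  for n in CAL: arm.grab_frame(n)
  measure('blue1',pmin=.4);measure('cover',pmin=.4)
print(arm.observe()['ee_pos'],arm.observe()['tool_rot'])
E
```

```text
t: 46.75
ee_pos: [555.0, -354.0, 15.5]
tool_rot: [180.0, -0.0, 13.7]
ft_force: [-0.8, 0.4, -0.1]
gripper_width: 85.2
grip_force: 0.0
t: 47.75
ee_pos: [484.6, -72.4, 105.7]
tool_rot: [180.0, -0.0, 17.1]
ft_force: [0.2, 1.7, -0.0]
gripper_width: 84.7
grip_force: 0.0
blue1 p0.97 2 x 389.3 y 301.6 z 4.2 yaw 20.2 cost 0.54 px [264. 260.]
blue1 p0.61 1 x 749.5 y -245.4 z 55.4 yaw -45.7 cost 10.51 px [417. 162.]
blue1 p0.56 2 x 554.6 y -351.4 z 34.7 yaw 17.6 cost 0.48 px [446. 216.]
blue1 p0.87 2 x 387.0 y 299.7 z 0.9 yaw 17.5 cost 0.33 px [264. 261.]
blue1 p0.63 2 x 553.3 y -352.3 z 33.5 yaw 11.8 cost 0.57 px [446. 217.]
cover p0.58 1 x 554.4 y -351.4 z 0.0 yaw 21.1 cost 27.07 px [444. 217.]
cover p0.57 2 x 454.4 y 153.0 z 0.5 yaw 3.4 cost 0.17 px [305. 242.]
blue1 p0.77 2 x 552.7 y -355.4 z 27.6 yaw 10.9 cost 0.27 px [447. 217.]
cover p0.68 2 x 451.6 y 153.2 z -0.6 yaw 4.6 cost 0.40 px [306. 243.]
[484.88731174 -74.05233551 105.46476359] [1.79997513e+02 6.17358383e-04 1.70951525e+01]
```

```bash
python3 -m handwheel '[{"grip":8.5,"translation":[-1.2,4.5,0],"turn":0.016},{"grip":8.5,"translation":[-2.4,9,0],"turn":0.016},{"grip":8.5,"translation":[-3.6,13.5,0],"turn":0.016},{"grip":8.5,"translation":[-4.8,18,0],"turn":0.016},{"grip":8.5,"translation":[-6,23,0],"turn":0.016},{"grip":8.5,"translation":[-7.2,28,0],"turn":0.016},{"grip":8.5,"translation":[-8.4,32.5,0],"turn":0.016},{"grip":8.5,"translation":[-9.7,37.5,0],"turn":0.016},{"grip":8.5,"translation":[-9.7,37.5,-3],"turn":0.016},{"grip":8.5,"translation":[-9.7,37.5,-5.5],"turn":0.016}]'
python3 -c "
from h import *
for i in range(5): arm.grab_frame('top')
s=arm.observe();print(s['ee_pos'],s['tool_rot'])"
```

```text
t: 49.55
ee_pos: [386.5, 304.7, 49.6]
tool_rot: [-179.9, -0.1, 18.5]
ft_force: [-0.1, 0.1, -0.5]
gripper_width: 84.9
grip_force: 0.0
[388.7626326  300.69072096  51.28484002] [ 1.79993400e+02 -5.49510001e-02  1.79503950e+01]
```

```bash
python3 -m handwheel '[{"grip":8.5,"translation":[0,0,-3],"turn":0},{"grip":8.5,"translation":[0,0,-5],"turn":0},{"grip":8.5,"translation":[0,0,-6.4],"turn":0},{"grip":8.5,"translation":[0,0,-6.8],"turn":0},{"grip":8.5,"translation":[0,0,-6.8],"turn":0},{"grip":5,"translation":[0,0,-6.8],"turn":0},{"grip":5,"translation":[0,0,-6.8],"turn":0},{"grip":5,"translation":[0,0,-6.8],"turn":0},{"grip":5,"translation":[0,0,-6.8],"turn":0},{"grip":5,"translation":[0,0,-6.8],"turn":0}]' 50
python3 -m handwheel '[{"grip":5,"translation":[0,0,0],"turn":0},{"grip":5,"translation":[0,0,0],"turn":0},{"grip":5,"translation":[0,0,3],"turn":0},{"grip":5,"translation":[0,0,7],"turn":0},{"grip":5,"translation":[1,-4,12],"turn":0},{"grip":5,"translation":[2,-8,13],"turn":0},{"grip":5,"translation":[3,-12,13],"turn":0},{"grip":5,"translation":[4,-16,13],"turn":0},{"grip":5,"translation":[5,-20.5,13],"turn":0},{"grip":5,"translation":[6,-25,13],"turn":0}]'
```

```text
t: 50.8
ee_pos: [388.9, 301.2, -16.0]
tool_rot: [-180.0, -0.1, 18.0]
ft_force: [-0.1, -0.9, 7.5]
gripper_width: 62.7
grip_force: 54.0
t: 51.8
ee_pos: [448.0, 49.9, 113.2]
tool_rot: [-180.0, -0.1, 18.1]
ft_force: [0.4, 0.3, -2.2]
gripper_width: 62.3
grip_force: 57.7
```

```bash
python3 -m handwheel '[{"grip":5,"translation":[1.2,-4.5,0],"turn":-0.02},{"grip":5,"translation":[2.4,-9,0],"turn":-0.04},{"grip":5,"translation":[3.6,-13.5,0],"turn":-0.06},{"grip":5,"translation":[4.8,-18,0],"turn":-0.079},{"grip":5,"translation":[6,-22.5,0],"turn":-0.079},{"grip":5,"translation":[7.2,-27,0],"turn":-0.079},{"grip":5,"translation":[8.4,-31.5,0],"turn":-0.079},{"grip":5,"translation":[9.5,-36,0],"turn":-0.079},{"grip":5,"translation":[10.6,-39.5,0],"turn":-0.079},{"grip":5,"translation":[10.6,-40.5,0],"turn":-0.079}]'
python3 -c "
from h import *
for i in range(5): arm.grab_frame('top')
s=arm.observe();print(s['ee_pos'],s['tool_rot'])"
```

```text
t: 52.8
ee_pos: [553.7, -359.4, 113.3]
tool_rot: [179.7, 0.0, 13.3]
ft_force: [-0.7, -0.1, -2.0]
gripper_width: 62.2
grip_force: 57.7
[ 553.89971234 -351.05163506  112.24023067] [-1.79840978e+02 -3.17026240e-04  1.36030306e+01]
```

```bash
python3 -m handwheel '[{"grip":5,"translation":[0,0,-2],"turn":0},{"grip":5,"translation":[0,0,-4],"turn":0},{"grip":5,"translation":[0,0,-6],"turn":0},{"grip":5,"translation":[0,0,-6.6],"turn":0},{"grip":5,"translation":[0,0,-6.6],"turn":0},{"grip":5,"translation":[0,0,-6.6],"turn":0},{"grip":5,"translation":[0,0,-6.6],"turn":0},{"grip":5,"translation":[0,0,-6.6],"turn":0},{"grip":5,"translation":[0,0,-6.6],"turn":0},{"grip":5,"translation":[0,0,-6.6],"turn":0}]'
```

```text
t: 54.05
ee_pos: [554.0, -353.9, 46.8]
tool_rot: [180.0, -0.0, 13.5]
ft_force: [-1.2, 0.2, -1.5]
gripper_width: 62.5
grip_force: 57.7
```

```bash
python3 -m handwheel '[{"grip":5,"translation":[0.1,0,-0.6],"turn":0},{"grip":5,"translation":[0.1,0,-1.1],"turn":0},{"grip":5,"translation":[0.1,0,-1.5],"turn":0},{"grip":5,"translation":[0.1,0,-1.65],"turn":0},{"grip":5,"translation":[0.1,0,-1.65],"turn":0},{"grip":5,"translation":[0.1,0,-1.65],"turn":0},{"grip":8.5,"translation":[0.1,0,-1.65],"turn":0},{"grip":8.5,"translation":[0.1,0,-1.65],"turn":0},{"grip":8.5,"translation":[0.1,0,-1.65],"turn":0},{"grip":8.5,"translation":[0.1,0,-1.65],"turn":0}]'
python3 -m handwheel '[{"grip":8.5,"translation":[0,0,2],"turn":0},{"grip":8.5,"translation":[0,0,6],"turn":0},{"grip":8.5,"translation":[0,0,8],"turn":0},{"grip":8.5,"translation":[-1,4,8],"turn":0},{"grip":8.5,"translation":[-2,8,8],"turn":0},{"grip":6,"translation":[-3,12,8],"turn":0},{"grip":5,"translation":[-4,16,8],"turn":0},{"grip":5,"translation":[-5,20,8],"turn":-0.02},{"grip":5,"translation":[-6,24,8],"turn":-0.04},{"grip":5,"translation":[-7,28,8],"turn":-0.06}]'
python3 - <<'E'
from h import *
ims={n:arm.grab_frame(n) for n in CAL}
measure('blue1',z0=46,pmin=.4);measure('cover',pmin=.4)
for n in CAL: arm.grab_frame(n)
measure('blue1',z0=46,pmin=.4);measure('cover',pmin=.4)
print(arm.observe()['ee_pos'],arm.observe()['tool_rot'])
a=ims['scene'][100:240,180:340]; b=ims['top'][140:280,350:510]
cv2.imwrite('pics/f1.png',cv2.resize(np.hstack([a,b])[:,:,::-1],None,fx=2.5,fy=2.5,interpolation=cv2.INTER_CUBIC))
E
```

```text
t: 55.05
ee_pos: [555.0, -354.0, 30.0]
tool_rot: [180.0, -0.0, 13.5]
ft_force: [1.2, -0.9, 0.6]
gripper_width: 84.9
grip_force: 0.0
t: 56.05
ee_pos: [484.6, -72.4, 110.2]
tool_rot: [180.0, -0.0, 10.0]
ft_force: [1.4, 0.9, 0.3]
gripper_width: 50.2
grip_force: 0.0
blue1 p0.64 2 x 552.0 y -353.8 z 46.1 yaw 18.8 cost 1.06 px [448. 217.]
cover p0.72 2 x 451.5 y 152.5 z -6.7 yaw 8.9 cost 0.44 px [306. 243.]
cover p0.64 1 x 476.4 y 541.9 z 0.0 yaw 76.6 cost 2.58 px [197. 235.]
blue1 p0.80 2 x 553.5 y -355.0 z 43.3 yaw 17.1 cost 0.26 px [448. 217.]
cover p0.61 2 x 452.4 y 152.4 z 0.9 yaw 6.9 cost 0.61 px [306. 243.]
[484.94473304 -74.74067778 110.00068782] [ 1.79982869e+02 -6.23560082e-03  9.98434414e+00]
```

View pics/f1.png

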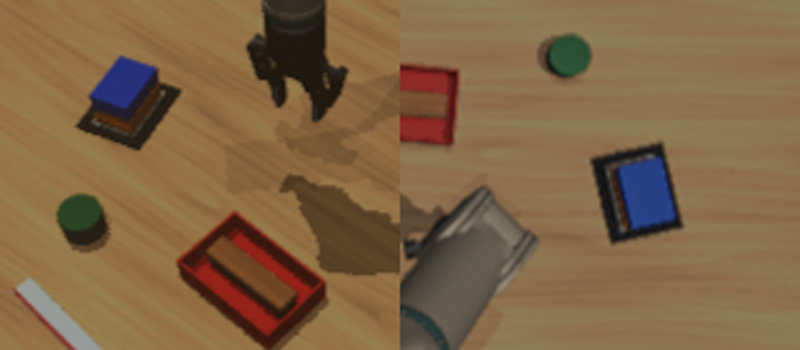

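```bash
python3 -m handwheel '[{"grip":5,"translation":[-0.6,4.5,0],"turn":-0.03},{"grip":5,"translation":[-1.2,9,0],"turn":-0.064},{"grip":5,"translation":[-1.8,13.5,0],"turn":-0.064},{"grip":5,"translation":[-2.5,18,0],"turn":-0.064},{"grip":5,"translation":[-3.2,21.7,0],"turn":-0.064},{"grip":5,"translation":[-3.2,22.7,0],"turn":-0.064},{"grip":5,"translation":[-3.2,22.7,-3],"turn":-0.064},{"grip":5,"translation":[-3.2,22.7,-5],"turn":-0.064},{"grip":5,"translation":[-3.2,22.7,-6],"turn":-0.064},{"grip":5,"translation":[-3.2,22.7,-6],"turn":-0.064}]'
python3 - <<'E'
from h import *
ims={n:arm.grab_frame(n) for n in CAL}
measure('cover',pmin=.3)
p=[[452.8,152.6,z] for z in(10,38)]; u=proj('scene',p).astype(int); print(u)
for i in range(3): arm.grab_frame('top')
print(arm.observe()['ee_pos'],arm.observe()['tool_rot'])
a=ims['scene'][u[0,1]-45:u[0,1]+25,u[0,0]-40:u[0,0]+40]
cv2.imwrite('pics/g1.png',cv2.resize(a[:,:,::-1],None,fx=6,fy=6,interpolation=cv2.INTER_CUBIC))
E
```

```text
t: 57.65
ee_pos: [452.6, 152.0, 49.2]
tool_rot: [180.0, 0.1, 6.3]
ft_force: [-0.0, -0.8, 0.3]
gripper_width: 49.7
grip_force: 0.0
cover p0.53 1 x 496.1 y 133.9 z 0.0 yaw 53.0 cost 186.95 px [311. 231.]
[[355 190]
 [356 186]]
[453.36565829 153.30279909  50.64572997] [-1.79976997e+02 -7.28835914e-02  6.40097098e+00]
```

View pics/g1.png

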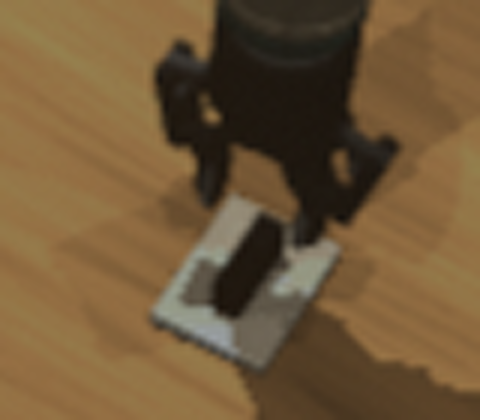

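The fingers, at px (210,195) and (305,235) in the crop, straddle the cover's black bar at (250,265). I'll lower and grip it.

```bash
python3 -m handwheel '[{"grip":5,"translation":[0,0,-2],"turn":0},{"grip":5,"translation":[0,0,-3.2],"turn":0},{"grip":5,"translation":[0,0,-4.2],"turn":0},{"grip":5,"translation":[0,0,-4.6],"turn":0},{"grip":5,"translation":[0,0,-4.6],"turn":0},{"grip":0.8,"translation":[0,0,-4.6],"turn":0},{"grip":0.8,"translation":[0,0,-4.6],"turn":0},{"grip":0.8,"translation":[0,0,-4.6],"turn":0},{"grip":0.8,"translation":[0,0,-4.6],"turn":0},{"grip":0.8,"translation":[0,0,-4.6],"turn":0}]' 50
python3 -m handwheel '[{"grip":0.8,"translation":[0,0,0],"turn":0},{"grip":0.8,"translation":[0,0,0],"turn":0},{"grip":0.8,"translation":[0,0,0],"turn":0},{"grip":0.8,"translation":[0,0,0.2],"turn":0},{"grip":0.8,"translation":[0,0,0.5],"turn":0},{"grip":0.8,"translation":[0,0,0.5],"turn":0},{"grip":0.8,"translation":[0,0,0.5],"turn":0},{"grip":0.8,"translation":[0,0,0.5],"turn":0},{"grip":0.8,"translation":[0,0,0.5],"turn":0},{"grip":0.8,"translation":[0,0,0.5],"turn":0}]'
```

```text
t: 59.0
ee_pos: [453.3, 153.1, 4.7]
tool_rot: [-180.0, -0.1, 6.4]
ft_force: [-0.7, 0.0, 6.1]
gripper_width: 19.0
grip_force: 50.3
t: 60.0
ee_pos: [452.8, 153.2, 8.9]
tool_rot: [180.0, 0.0, 6.4]
ft_force: [0.3, -0.2, -1.7]
gripper_width: 18.8
grip_force: 49.3
```

```bash
python3 -m handwheel '[{"grip":0.8,"translation":[0,0,3],"turn":0},{"grip":0.8,"translation":[0,0,8],"turn":0},{"grip":0.8,"translation":[0,-1,12],"turn":0},{"grip":0.8,"translation":[1,-5,12],"turn":0},{"grip":0.8,"translation":[2,-9,12],"turn":0},{"grip":0.8,"translation":[3,-13,12],"turn":0.03},{"grip":0.8,"translation":[4,-17,12],"turn":0.05},{"grip":0.8,"translation":[5,-21,12],"turn":0.07},{"grip":0.8,"translation":[6,-25,12],"turn":0.09},{"grip":0.8,"translation":[6.5,-29,12],"turn":0.1}]'
python3 -m handwheel '[{"grip":0.8,"translation":[1,-4,0],"turn":0.024},{"grip":0.8,"translation":[1.7,-8,0],"turn":0.024},{"grip":0.8,"translation":[2.4,-12,0],"turn":0.024},{"grip":0.8,"translation":[3,-16,0],"turn":0.024},{"grip":0.8,"translation":[3.5,-19,0],"turn":0.024},{"grip":0.8,"translation":[3.7,-21,0],"turn":0.024},{"grip":0.8,"translation":[3.7,-21.7,0],"turn":0.024},{"grip":0.8,"translation":[3.7,-21.7,-1],"turn":0.024},{"grip":0.8,"translation":[3.7,-21.7,-3],"turn":0.024},{"grip":0.8,"translation":[3.7,-21.7,-4],"turn":0.024}]'
python3 -c "
from h import *
for i in range(12): arm.grab_frame('top')
s=arm.observe();print(s['ee_pos'],s['tool_rot'],s['gripper_width'],s['grip_force'])"
```

```text
t: 61.0
ee_pos: [518.4, -138.4, 128.9]
tool_rot: [180.0, -0.0, 12.2]
ft_force: [1.0, 0.4, -1.6]
gripper_width: 18.9
grip_force: 49.6
t: 62.0
ee_pos: [554.4, -350.4, 86.6]
tool_rot: [-179.7, 0.1, 13.6]
ft_force: [-0.2, 0.5, -2.3]
gripper_width: 18.9
grip_force: 49.5
[ 555.04645398 -353.88640126   89.36804329] [ 1.79982943e+02 -2.88628377e-02  1.35058275e+01] 18.864799250197812 49.50545132160187
```

```bash
python3 -m handwheel '[{"grip":0.8,"translation":[0,0,-0.8],"turn":0},{"grip":0.8,"translation":[0,0,-1.5],"turn":0},{"grip":0.8,"translation":[0,0,-2],"turn":0},{"grip":0.8,"translation":[0,0,-2.3],"turn":0},{"grip":0.8,"translation":[0,0,-2.4],"turn":0},{"grip":0.8,"translation":[0,0,-2.45],"turn":0},{"grip":0.8,"translation":[0,0,-2.45],"turn":0},{"grip":0.8,"translation":[0,0,-2.45],"turn":0},{"grip":0.8,"translation":[0,0,-2.45],"turn":0},{"grip":0.8,"translation":[0,0,-2.45],"turn":0}]'
python3 -m handwheel '[{"grip":5,"translation":[0,0,0],"turn":0},{"grip":5,"translation":[0,0,0],"turn":0},{"grip":5,"translation":[0,0,0],"turn":0},{"grip":5,"translation":[0,0,0],"turn":0},{"grip":5,"translation":[0,0,0],"turn":0},{"grip":5,"translation":[0,0,2],"turn":0},{"grip":5,"translation":[0,0,5],"turn":0},{"grip":5,"translation":[0,0,9],"turn":0},{"grip":5,"translation":[-1,4,12],"turn":0},{"grip":5,"translation":[-2,8,13],"turn":0}]'
python3 -m handwheel '[{"grip":5,"translation":[-1,4,0],"turn":0},{"grip":5,"translation":[-2,8,0],"turn":0},{"grip":5,"translation":[-3,12,0],"turn":0},{"grip":5,"translation":[-4,16,0],"turn":0},{"grip":5,"translation":[-4,16,0],"turn":0},{"grip":5,"translation":[-4,16,0],"turn":0},{"grip":5,"translation":[-4,16,0],"turn":0},{"grip":5,"translation":[-4,16,0],"turn":0},{"grip":5,"translation":[-4,16,0],"turn":0},{"grip":5,"translation":[-4,16,0],"turn":0}]'
python3 - <<'E'
from h import *
ims={n:arm.grab_frame(n) for n in CAL}
measure('cover',z0=60,pmin=.4);measure('brush',z0=4,pmin=.5);measure('blue1',pmin=.4);measure('amber1',pmin=.4)
a=ims['scene'][90:270,160:420]
b=ims['top'][120:300,280:540]
cv2.imwrite('pics/z1.png',cv2.resize(np.hstack([a,b])[:,:,::-1],None,fx=1.5,fy=1.5,interpolation=cv2.INTER_CUBIC))
E
```

```text
t: 63.6
ee_pos: [554.8, -353.8, 64.7]
tool_rot: [-180.0, 0.0, 13.5]
ft_force: [-1.1, 2.0, 2.7]
gripper_width: 18.6
grip_force: 50.1
t: 64.6
ee_pos: [535.7, -275.9, 197.7]
tool_rot: [179.7, -0.2, 13.3]
ft_force: [0.3, 1.7, -1.1]
gripper_width: 50.0
grip_force: 0.0
t: 65.6
ee_pos: [494.9, -114.8, 194.5]
tool_rot: [180.0, 0.0, 13.4]
ft_force: [-0.5, 0.1, 0.2]
gripper_width: 49.8
grip_force: 0.0
cover p0.78 2 x 555.6 y -353.0 z 59.0 yaw 13.2 cost 0.32 px [449. 216.]
brush p0.74 2 x 679.6 y 0.8 z 2.6 yaw 86.3 cost 1.29 px [349. 180.]
```

View pics/z1.png

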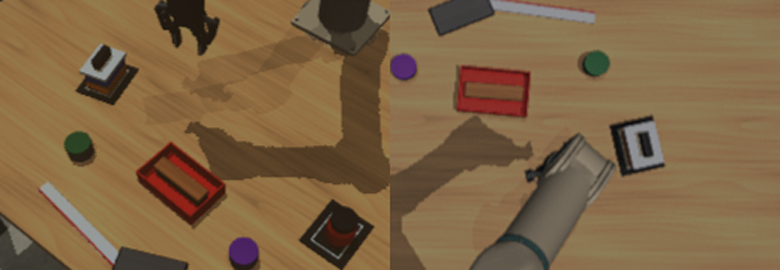

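The pile with its cover stands square on the outline, at scene crop px (105,72). The brush lies in the tray, the jar and tins are where they were, and no tiles are left over. I'm handing in.

```bash
python3 -c "
from workcell import arm
print(arm.close_job())"
```

```text
the job is handed in; nothing more can be done
None
```

The order is packed and handed in at about 66 s: the brush lies bristles down in the red tray, two amber tiles with two blue on top sit square on the board without the jar, and the cover is on with its grip up; the final pictures agreed, but no verdict came back.

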